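# Stow the spirit level in its sleeve and lock it in with the keeper plate

## Task

Put the spirit level away: lift it out of its cradle by the middle, slide one end a good way into the mouth of the sleeve, set it down there and let go, then take it again by its free end and push it fully home against the stop. Then lower the keeper plate, grip upwards, over the two pins in front of the sleeve until it lies flush on the board, so that the level cannot slide out. Let go of everything at the end, and do not disturb the tape measure or the pliers.

Things in the scene. Friction and masses are not known exactly. Their poses are not given: they have to be found in the camera images.
- level_mid (a point): Centre of the spirit level, a rigid bar with three vials: 230 long (its y), 20 wide (x), 40 high (z, up at the start and the end), 0.19 kg. Either end may go in first. Rails along its top and bottom are 18 wide and 5 high, the web between is 8 thick, the end caps 20 wide; a grip across x closes on the top rail. It starts in the cradle, its underside 8 above the bench.
- cradle: Fixed dark wooden cradle that the level starts in. Origin: centre of its underside on the bench. Base 60 (x) by 250 (y) by 8. At each end, 80 to 125 from the centre along y, two blocks form a slot 24 wide, open above and at the outer end. The blocks are 46 high, the level's top is at 48, so only its middle 150 can be gripped; it lifts straight out.
- level_case: Fixed sleeve of grey sheet metal on a 6 thick plywood board. Origin: on the bench, under the middle of the mouth; +x into the sleeve, z up. The board reaches 112 in front of the mouth (-x), 124 wide there. Sleeve from x = 0 to 181; its top is 54 above the bench, 34 wide outside. The level slides along the board; when home its centre is at x = 60, y = 0, z = 26 of this frame.
- mouth (a point): Middle of the mouth's lower edge, on the board (6 above the bench), axes as the sleeve's. The opening is 24 wide (y) and 44 high; inside it runs 175 deep (+x) to a stop. Side lips flare out to 31 wide over the 13 in front of the mouth. With the level home its free end sticks out 55 in front of the mouth (to x = -55).
- pins (a point): Point on the board half-way between the two fixed upright steel pins, axes as the sleeve's, 83 in front of the mouth. The pins stand at y = +42 and -42 from here, 8 in diameter, 19 high, the upper 7 tapered; the level passes between them. The seated keeper is centred here and its edge lies 4 behind the level's free end, so it goes down only when the level is home.
- keeper_grip (a point): Grip point of the loose aluminium keeper plate, on its upright fin, 41 above its underside. Plate 48 (x) by 108 (y) by 10, with two square through holes 11 wide at y = +42 and -42. Fin 36 long (x), 12 thick (y), top 56 above the underside, foot 22 wide and 4 high. 0.16 kg; lies on the bench, fin up. Fits the pins either way round, y across the sleeve; this point is then 41 above point pins.
- bread_maker: Obstacle: fixed bread maker, a tall rounded box, always in this place, beside the way from the cradle to the sleeve; keep arm and load clear of it. Origin: centre of its underside. 334 deep (x, front to back, -x is the front), 268 wide (y), 255 high.
- tape_measure: Bystander: tape measure, 41x89x65, standing on the bench; origin at the centre of its underside. Leave it alone.
- pliers: Bystander: pliers, 57x183x14, lying on the bench; origin at the centre of its underside. Leave them alone.

How it is judged:
By the outcome, as a careful person would: the job done as asked, in the order asked, and still so for the second after the job is handed in, with the robot touching nothing.
It also fails if it takes over 72 s, if anything falls off the work surface, if the arm or the gripper's body presses on something with over 40 N, if the wrist force passes 120 N, or if a joint passes its speed limit or range.

## Robot

A 6-joint arm with a two-finger parallel gripper is mounted at the origin on a cart in front of the work surface, level with it; the furniture and walls round the work are solid. World frame = base frame: x ahead of the robot, y to its left, z up, the work surface at z = 0. Lengths are in mm, angles in rad, forces in N, time in s.
With the tool pointing down it reaches from about 275 to 750 mm from the base axis. Payload 10.2 kg.
Tool frame: the origin (TCP) lies at the very end of the fingers, on their centre line; the grasp point (between the pads) lies 19 mm behind it; z points along the fingers, y is the direction in which the jaws open and shut (so a half turn about z gives the same grasp; the last joint's range is limited). The gripper opens to 85 mm and grips with 20 to 120 N. Pads are 22 mm wide; open, the fingers measure 114 mm over their backs; the gripper's body (76 mm by 85 mm) begins 54 mm behind the grasp point. The pads swing forward as they close: fully open they stand 13 mm farther back than shut.
Start: joints at [0.936, 0.313, 1.498, -0, 1.331, -0.223], TCP at [210.149, 481.112, 231.294] pointing down, gripper open.
Joint ranges: [-2.94, 2.94], [-0.97, 2.17], [0.19, 2.56], [-1.23, 4.37], [0.02, 3.11], [-2.88, 2.88]. Speed limits (rad/s): [2.39, 2.39, 3.01, 3.14, 3.14, 3.14].

## Interface

Orientations are given as a unit quaternion [w, x, y, z].
In Python, from rig import * gives the robot as it stands. The module is installed in compiled form; this text tells all that it offers.
- The arm moves only by the shell command python3 -m crank 'ROWS' [FORCE]. ROWS is a JSON object of lists of equal length, an entry for each row: "dp": the shift along the world's x, y, z in cm, a list of three; "delta_rot": the turn, a rotation vector about the world's x, y, z in degrees, a list of three; "claw": the closure in counts, from 0 (fully open) to 255 (shut). A call has 1 to 10 rows; each row shifts and turns the commanded pose from where the row before left it; what a row does not reach is not made up. A row lasts 1/10 s, in which the tool goes at most 50 mm and 8.59 degrees, less where a joint would pass 70% of its speed; a pose out of reach is approached as far as the arm can. A call is refused whole if a number of a shift passes 5 or a number of a turn 8.59, either way. A call with a gripper value outside its range is refused whole. The fingers move at their own pace and stop on an object; FORCE is the grip in N (left out, the last holds). Time passes only in rows, so rows that do not move let the fingers close. It gives the time, the measured TCP pose, the force and the opening at its end, in the units of the state.
- sense(): the state, without advancing time (a new reading comes with each control period).
- capture(name): name is "side" or "top" or "wrist"; returns (picture, depth): 400x640x3 uint8, red, green, blue; 400x640 float32, mm along the optical axis (not along the pixel's ray), 0 where there is no reading.
- camera_model(name): a dict with "fx", "fy", "cx", "cy" (pixels), "cam_to_world" (4x4, takes a point from camera to world coordinates); the wrist camera has in their place "T_tool_cam" (4x4, takes a point from camera to tool coordinates, whose origin is the TCP and whose axes are the flange's). Camera axes: x right, y up, looking along -z (the intrinsics and any distortion apply to the point x, -y, -z); pixel columns grow to the right and rows downward; lengths in mm; the calibration is good to about 2 mm. A picture is of the moment at which its call begins: read the wrist's pose just before it. camera_model takes no time and is no camera call.
- finish_job(): hands the job in, once; it reports no verdict.
Trained networks look in the newest picture that a camera, given by its name, has taken for a name from the list of things; names that differ only in an ending like _2 or _b are one class to them, and where a whole thing is asked for, a point or a joint stands for the part that bears it (a point fixed in the world has none). Each returns a list of dicts, best first, with "p" (0 to 1); they miss things now and then, are a little off and sometimes report something else, mostly with a low value. They report only what shows in the picture. A call takes as long as a camera call.
- boxes_of(camera, target): "centre" ([column, row] in pixels, amid what is visible of it).
- masks_of(camera, target): "region" (400x640 bool, what is visible of it) and "centre" ([column, row] in pixels, amid what is visible of it).
- pinpoint(camera, target): "centre" ([column, row] in pixels: a listed point, or the origin of a listed thing).
The state is a dict: "time_s": time; "joints": joint angles; "dq": joint speeds; "tau": joint torques, N m; "eef_pos": TCP position; "ee_rot": TCP orientation; "force": force on the tool from outside, world axes, zero at the start; "wrist_torque": the same for the moment, N m; "grip_width": opening from 0.0 (shut) to 1.0 (fully open).
Only numpy, scipy, OpenCV 4.12 (cv2) and the standard library are available. Lean on these libraries where they do the work, as an engineer would, in place of code of your own. Each camera call takes 0.05 s, during which the arm holds its last target.

## Working session

There is one attempt and no reset: what is moved stays moved. The work goes in short steps, Python scripts to look and compute and a shell command to move; the robot and the scene stay as the last step left them, time stands still between calls to the robot, and variables do not carry over. Pictures are saved under pics/ and viewed, and the job is handed in when it is done.

```bash
mkdir -p pics; ls; cat > h.py <<'E'
from rig import *
import numpy as np, cv2
from scipy.spatial.transform import Rotation as R
def save(name,fn):
    im,d=capture(name); cv2.imwrite('pics/'+fn,im[:,:,::-1]); np.save('pics/'+fn+'.npy',d); return im,d
def c2w(cam):
    m=camera_model(cam)
    if 'cam_to_world' in m: return m,np.array(m['cam_to_world'])
    s=sense(); T=np.eye(4); q=s['ee_rot']; T[:3,:3]=R.from_quat([q[1],q[2],q[3],q[0]]).as_matrix(); T[:3,3]=s['eef_pos']
    return m,T@np.array(m['T_tool_cam'])
def ray(cam,px):
    m,T=c2w(cam)
    v=np.array([(px[0]-m['cx'])/m['fx'],-(px[1]-m['cy'])/m['fy'],-1.0])
    return T[:3,3],T[:3,:3]@v
def atz(cam,px,z):
    o,v=ray(cam,px); return o+v*(z-o[2])/v[2]
def atd(cam,px,d):
    o,v=ray(cam,px); return o+v*d
E
python3 - <<'E'
from h import *
np.set_printoptions(precision=1,suppress=True)
for c in ['top','side']:
    m=camera_model(c); print({k:(v if k!='cam_to_world' else np.array(v).round(2).tolist()) for k,v in m.items()})
    im,d=save(c,c+'0.png')
    for t in ['level_mid','cradle','level_case','mouth','pins','keeper_grip','bread_maker','tape_measure','pliers']:
        for r in pinpoint(c,t)[:2]:
            px=r['centre']; dd=d[int(np.clip(px[1],0,399)),int(np.clip(px[0],0,639))]
            print(c,t,round(r['p'],2),np.array(px),'z0',atz(c,px,0),'depth',atd(c,px,dd))
print(camera_model('wrist')); print(sense())
E
```

```text
pics
{'fx': 472.57409317635, 'fy': 472.57409317635, 'cx': 314.68943791791, 'cy': 199.46461660877836, 'cam_to_world': [[0.02, 0.98, -0.18, 293.47], [-1.0, 0.03, 0.0, -125.98], [0.01, 0.18, 0.98, 1262.18], [0.0, 0.0, 0.0, 1.0]]}
top level_mid 0.9 [196.3 225.9] z0 [446.4 183.7   0. ] depth [440.5 171.7  48.7]
top cradle 0.87 [201.9 226.7] z0 [444.6 168.5   0. ] depth [439.3 158.1  44.7]
top level_case 0.92 [388.4 174. ] z0 [ 603.2 -332.7    0. ] depth [ 602.4 -332.2    3.2]
top mouth 0.63 [393.2 176.5] z0 [ 596.5 -345.9    0. ] depth [ 594.9 -344.8    6.5]
top pins 0.72 [389.6 204.5] z0 [ 518.2 -335.7    0. ] depth [ 516.3 -333.9   10.8]
top pins 0.16 [394.9 173.4] z0 [ 605.4 -350.6    0. ] depth [ 603.8 -349.5    6.2]
top keeper_grip 0.78 [319.9 232. ] z0 [ 438.4 -148.1    0. ] depth [ 431.8 -147.1   57.3]
top tape_measure 0.81 [191.4 182.5] z0 [565.  205.3   0. ] depth [559.7 198.8  24.8]
top pliers 0.65 [392.  175.4] z0 [ 599.5 -342.6    0. ] depth [ 598.2 -341.7    5.2]
top pliers 0.59 [443.8 162.6] z0 [ 639.6 -486.1    0. ] depth [ 640.6 -487.1   -3.5]
{'fx': 482.05505203622266, 'f
[... 1079 characters left out ...]
 z0 [449.1 184.7   0. ] depth [436.2 161.2  15.8]
{'fx': 323.14703518412455, 'fy': 323.14703518412455, 'cx': 318.55483619169286, 'cy': 200.74161582438094, 'T_tool_cam': array([[  -0. ,    1. ,    0.3,   77.4],
       [   1. ,   -0. ,    0. ,    0. ],
       [   0. ,    0.3,   -1. , -142.5],
       [   0. ,    0. ,    0. ,    1. ]])}
{'time_s': 1.0, 'joints': array([ 0.9,  0.3,  1.5, -0. ,  1.3, -0.2]), 'dq': array([-0., -0.,  0., -0., -0.,  0.]), 'tau': array([ -0. , -41.2, -26. ,  -0. ,   0. ,  -0. ]), 'eef_pos': array([210.2, 481.1, 231.3]), 'ee_rot': array([0. , 0.2, 1. , 0. ]), 'force': array([-0.5,  0.7, -0.8]), 'wrist_torque': array([-0. ,  0. ,  0.1]), 'grip_width': 0.996802377652424}
```

View pics/top0.png

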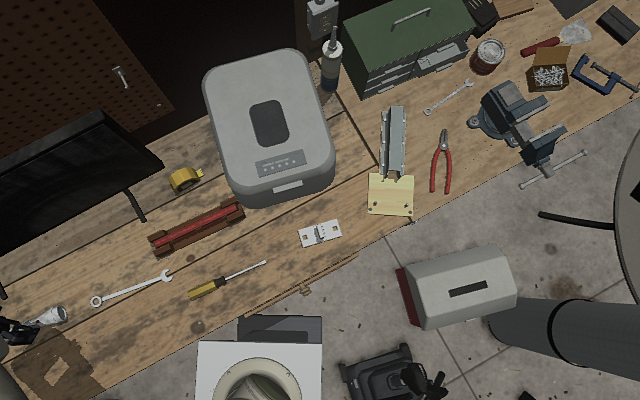

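View pics/side0.png

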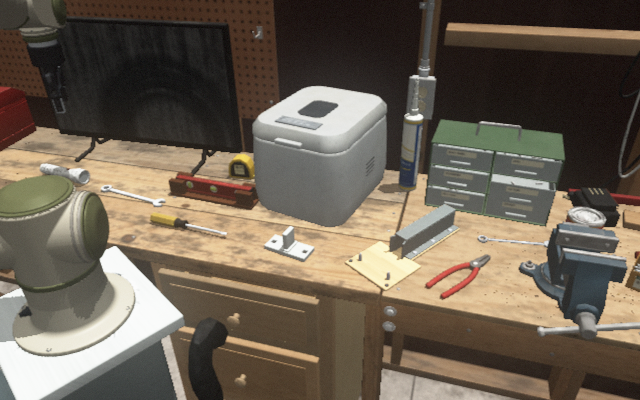

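The views show the cradle with the red level (top 197,227), the keeper (320,233), the board and sleeve (390,195 / 393,140), the pliers (441,162), the tape (185,180) and the bread maker (270,125). Next I measure positions and angles from the depth.

```bash
python3 - <<'E'
from h import *
np.set_printoptions(precision=1,suppress=True)
def cloud(c):
    im=cv2.imread(f'pics/{c}0.png')[:,:,::-1]; d=np.load(f'pics/{c}0.png.npy'); m,T=c2w(c)
    v,u=np.mgrid[0:400,0:640]
    P=np.stack([(u-m['cx'])/m['fx']*d,-(v-m['cy'])/m['fy']*d,-d],-1)@T[:3,:3].T+T[:3,3]
    P[d==0]=np.nan
    return im,P
for c in ['top','side']:
    im,P=cloud(c); np.save(f'pics/{c}P.npy',P)
    x,y,z=P[...,0],P[...,1],P[...,2]
    bench=(x>330)&(x<600)&(y>-250)&(y<-210); print(c,'bench z',np.nanmedian(z[bench]),np.nanstd(z[bench]))
    def rect(name,mask):
        q=np.c_[x[mask],y[mask],z[mask]]
        r=cv2.minAreaRect(q[:,:2].astype(np.float32)); print(c,name,len(q),'rect',np.array(r[0]),np.array(r[1]),r[2],'zmed',np.median(q[:,2]),np.percentile(q[:,2],[5,95]), 'angle',)
        w=q[:,:2]-q[:,:2].mean(0); u,s,vt=np.linalg.svd(w,full_matrices=False); print('   pca',np.degrees(np.arctan2(vt[0,1],vt[0,0])),q.mean(0))
    reg=lambda a,b,cc,dd,z0,z1:(x>a)&(x<b)&(y>cc)&(y<dd)&(z>z0)&(z<z1)
    rect('sleeve top',reg(560,820,-460,-300,46,62))
    rect('board',reg(450,620,-420,-270,3,9) & (im[...,0]>190))
    rect('keeper fin',reg(380,480,-220,-90,48,62))
    rect('keeper plate',reg(380,480,-230,-70,6,14))
    rect('level/cradle top',reg(330,520,40,300,36,56))
    red=(im[...,0]>im[...,1]*2.2)&(im[...,0]>90)
    rect('level red',reg(330,520,40,300,36,56)&red)
    rect('bread',reg(400,950,-300,200,100,300))
    rect('bread low',reg(400,950,-300,150,20,240))
    rect('tape',reg(520,620,150,280,50,75))
E
```

```text
top bench z 0.3367838095676916 213.7572720863398
top sleeve top 875 rect [ 685.3 -342.6] [ 37.9 194.5] 88.05946350097656 zmed 54.809986196744376 [49.9 58.9] angle
   pca 177.53432870038392 [ 687.4 -342.4   54.7]
top board 69 rect [ 546.4 -338.7] [118.7 112.2] 88.09181213378906 zmed 6.4670655789761895 [3.6 8.4] angle
   pca -169.2240861660929 [ 545.  -344.5    6.3]
top keeper fin 67 rect [ 435.6 -146.7] [34.9 12. ] 17.37504005432129 zmed 56.68597039232782 [52.4 59.8] angle
   pca -162.06811828965988 [ 435.6 -146.7   56.3]
top keeper plate 546 rect [ 428.3 -151.1] [ 96.5 154.6] 0.0009175162413157523 zmed 10.692931163511162 [ 6.8 13.6] angle
   pca 106.04301297580709 [ 434.7 -146.7   10.6]
top level/cradle top 1121 rect [442.5 175.7] [ 57.2 249.4] 27.051738739013672 zmed 47.75295873519167 [42. 52.] angle
   pca 116.97181309113157 [441.5 176.6  47.4]
top level red 355 rect [442.7 175.1] [ 17.2 224.2] 27.36568260192871 zmed 48.65135686986673 [45.2 52.4] angle
   pca 117.2334813954472 [444.3 172.   48.7]
top bread 23248 rect [ 761.8 -102.9] [454.8 497.7] 21.23193359375 zmed 250.07136768344
[... 1174 characters left out ...]
[37.3 50. ] angle
   pca -63.20047609765188 [438.1 167.3  45.4]
side level red 179 rect [438.7 171.8] [ 18.6 222.8] 27.16361427307129 zmed 48.38663943437132 [46.3 50.5] angle
   pca -62.716526918237584 [443.3 161.4  48.4]
side bread 17278 rect [ 761.6 -102.9] [462.  495.2] 21.961551666259766 zmed 219.29794544134688 [114.2 275.3] angle
   pca -177.79950415372298 [690.9 -81.1 207.1]
side bread low 15571 rect [682.3 -75. ] [449.9 535.3] 89.99897003173828 zmed 142.85549113015657 [ 32.1 232.5] angle
   pca 159.5324031837087 [ 652.3 -120.2  137.4]
side tape 222 rect [579.3 237.8] [101.9  57. ] 51.02811050415039 zmed 60.05215084971036 [51.5 71. ] angle
   pca -116.02812144846602 [571.5 232.   59.8]
```

```bash
python3 - <<'E'
import cv2
a=cv2.imread('pics/top0.png'); 
def crop(n,y0,y1,x0,x1,f): cv2.imwrite(n,cv2.resize(a[y0:y1,x0:x1],None,fx=f,fy=f,interpolation=cv2.INTER_CUBIC))
crop('pics/cT.png',95,225,340,460,4.5)
crop('pics/cL.png',165,275,140,350,3.8)
E
```

```text
(no output)
```

View pics/cT.png

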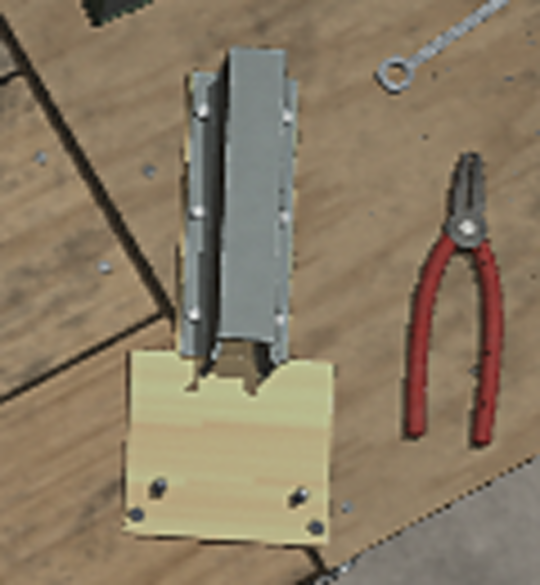

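View pics/cL.png

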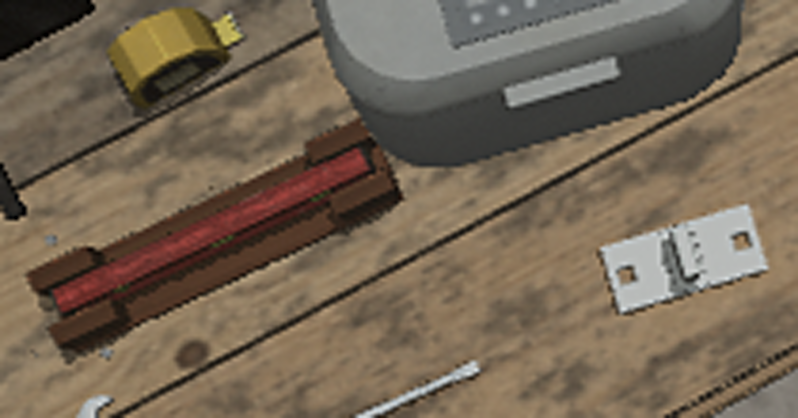

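```bash
python3 - <<'E'
from h import *
np.set_printoptions(precision=2,suppress=True)
P=np.load('pics/topP.npy'); x,y,z=P[...,0],P[...,1],P[...,2]
S=np.load('pics/sideP.npy')
for n,Q in (('top',P),('side',S)):
    x,y,z=Q[...,0],Q[...,1],Q[...,2]
    m=(z>60)&(z<300)&(x>400)&(x<760)&(y>-270)&(y<150)
    h,_,_=np.histogram2d(x[m],y[m],bins=[np.arange(400,780,20),np.arange(-280,160,20)])
    print(n); print('y',np.arange(-280,140,20))
    for i,r in enumerate(h): print(400+20*i,(r>1).astype(int))
s=sense(); q=s['ee_rot']; M=R.from_quat([q[1],q[2],q[3],q[0]]).as_matrix(); print(s['ee_rot'],M,'jaw yaw',np.degrees(np.arctan2(M[1,1],M[0,1])))
E
```

```text
top
y [-280 -260 -240 -220 -200 -180 -160 -140 -120 -100  -80  -60  -40  -20
    0   20   40   60   80  100  120]
400 [0 0 0 0 0 0 0 0 0 0 0 0 0 0 0 0 0 0 0 0 0]
420 [0 0 0 0 0 0 1 0 0 0 0 0 0 0 0 0 0 0 0 0 0]
440 [0 0 0 0 0 0 0 0 0 0 0 0 0 0 0 0 0 0 0 0 0]
460 [0 0 0 0 0 0 0 0 0 0 0 0 0 0 0 0 0 0 0 0 0]
480 [0 0 0 0 0 0 0 0 0 0 0 1 1 1 1 1 1 0 0 0 0]
500 [0 0 0 0 0 0 0 0 1 1 1 1 1 1 1 1 1 1 0 0 0]
520 [0 0 0 0 0 0 1 1 1 1 1 1 1 1 1 1 1 1 0 0 0]
540 [0 0 0 0 0 1 1 1 1 1 1 1 1 1 1 1 1 1 0 0 0]
560 [0 0 0 0 0 1 1 1 1 1 1 1 1 1 1 1 1 1 1 0 0]
580 [0 0 0 0 0 1 1 1 1 1 1 1 1 1 1 1 1 1 1 0 0]
600 [0 0 0 0 0 1 1 1 1 1 1 1 1 1 1 1 1 1 1 0 0]
620 [0 0 0 0 0 1 1 1 1 1 1 1 1 1 1 1 1 1 1 1 0]
640 [0 0 0 0 0 0 1 1 1 1 1 1 1 1 1 1 1 1 1 1 0]
660 [0 0 0 0 0 0 1 1 1 1 1 1 1 1 1 1 1 1 1 1 0]
680 [0 0 0 0 0 0 1 1 1 1 1 1 1 1 1 1 1 1 1 1 1]
700 [0 0 0 0 0 0 1 1 1 1 1 1 1 1 1 1 1 1 1 1 1]
720 [0 0 0 0 0 0 0 1 1 1 1 1 1 1 1 1 1 1 1 1 1]
740 [0 0 0 0 0 0 0 1 1 1 1 1 1 1 1 1 1 1 1 1 1]
side
y [-280 -260 -240 -220 -200 -180 -160 -140 -120 -100  -80  -60  -40  -20
    0   20   40   60   80  100  120]
400 [0 
[... 268 characters left out ...]
1 1 0 0 0 0]
520 [0 0 0 0 0 0 1 1 1 1 1 1 1 1 1 1 1 1 0 0 0]
540 [0 0 0 0 0 1 1 1 1 1 1 1 1 1 1 1 1 1 0 0 0]
560 [0 0 0 0 1 1 1 1 1 1 1 1 1 1 1 1 1 1 0 0 0]
580 [0 0 0 0 1 1 1 1 1 1 1 1 1 1 1 1 1 1 0 0 0]
600 [0 0 0 0 1 1 1 1 1 1 1 1 1 1 1 1 1 1 1 0 0]
620 [0 0 0 0 0 1 1 1 1 1 1 1 1 1 1 1 1 1 1 0 0]
640 [0 0 0 0 0 1 1 1 1 1 1 1 1 1 1 1 1 1 1 0 0]
660 [0 0 0 0 0 1 1 1 1 1 1 1 1 1 1 1 1 1 1 1 0]
680 [0 0 0 0 0 0 1 1 1 1 1 1 1 1 1 1 1 1 1 1 0]
700 [0 0 0 0 0 0 1 1 1 1 1 1 1 1 1 1 1 1 1 1 0]
720 [0 0 0 0 0 0 1 1 1 1 1 1 1 1 1 1 1 1 1 1 1]
740 [0 0 0 0 0 0 0 1 1 1 1 1 1 1 1 1 1 1 1 1 1]
[0.   0.2  0.98 0.  ] [[-0.92  0.4   0.  ]
 [ 0.4   0.92  0.  ]
 [-0.    0.   -1.  ]] jaw yaw 66.40141252436756
```

```bash
python3 -m crank '{"dp":[[2.3,-3.1,-0.4],[2.3,-3.1,-0.4],[2.3,-3.1,-0.4],[2.3,-3.1,-0.4],[2.3,-3.1,-0.4],[2.3,-3.1,-0.4],[2.3,-3.1,-0.4],[2.3,-3.1,-0.4],[2.3,-3.1,-0.4],[2.3,-3.1,-0.4]],"delta_rot":[[0,0,-3.92],[0,0,-3.92],[0,0,-3.92],[0,0,-3.92],[0,0,-3.92],[0,0,-3.92],[0,0,-3.92],[0,0,-3.92],[0,0,-3.92],[0,0,-3.92]],"claw":[0,0,0,0,0,0,0,0,0,0]}' 40
python3 - <<'E'
from h import *
np.set_printoptions(precision=2,suppress=True)
m,T=c2w('wrist'); s=sense(); print(s['eef_pos'],s['ee_rot'])
im,d=save('wrist','w1.png')
for t in ['level_mid','cradle']:
    for r in pinpoint('wrist',t)[:2]:
        px=r['centre'];print(t,round(r['p'],2),np.array(px),atz('wrist',px,28 if t=='level_mid' else 0))
v,u=np.mgrid[0:400,0:640]
P=np.stack([(u-m['cx'])/m['fx']*d,-(v-m['cy'])/m['fy']*d,-d],-1)@T[:3,:3].T+T[:3,3]
red=(im[...,0]>im[...,1]*2.0)&(im[...,0]>80)&(d>0)
k=red&(P[...,2]>44)&(P[...,2]<52)&(P[...,0]>350)
q=P[k]; print(len(q),np.median(q[:,2]),cv2.minAreaRect(q[:,:2].astype(np.float32)))
E
```

```text
time_s: 2.0
eef_pos: [441.0, 169.7, 191.3]
ee_rot: [0.0, 0.522, 0.853, 0.0]
force: [0.4, 0.2, 0.1]
grip_width: 1.0
[440.95 169.69 191.29] [0.   0.52 0.85 0.  ]
cradle 0.88 [322.5 169.3] [442.63 176.16   0.  ]
3394 47.873428238783106 ((444.56451416015625, 172.37026977539062), (16.2047119140625, 224.22030639648438), 26.777788162231445)
```

View pics/w1.png

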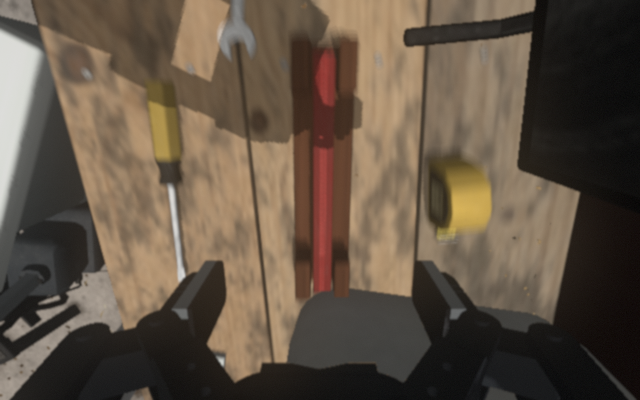

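Blurred (taken in motion): the level is near-vertical at column 323, rows 45–292, and the bread maker is at the bottom. I'll retake it now the arm is still.

```bash
cat >> h.py <<'E'
def cloudw(fn):
    s=sense(); m,T=c2w('wrist'); im,d=save('wrist',fn)
    v,u=np.mgrid[0:400,0:640]
    P=np.stack([(u-m['cx'])/m['fx']*d,-(v-m['cy'])/m['fy']*d,-d],-1)@T[:3,:3].T+T[:3,3]
    P[d==0]=np.nan
    return im,d,P
def yaw():
    s=sense(); q=s['ee_rot']; M=R.from_quat([q[1],q[2],q[3],q[0]]).as_matrix(); return np.degrees(np.arctan2(M[1,1],M[0,1])),M[:,2]
E
python3 - <<'E'
from h import *
np.set_printoptions(precision=2,suppress=True)
im,d,P=cloudw('w2.png'); s=sense(); print(s['eef_pos'],yaw())
red=(im[...,0]>im[...,1]*2.0)&(im[...,0]>80)&(d>0)
a=np.radians(27.1);U=np.array([np.cos(a),np.sin(a)]);V=np.array([-U[1],U[0]])
e=s['eef_pos'][:2]
r=P[...,:2]-e; A=r@U;B=r@V
for z0,z1,n,extra in [(44,53,'level',red),(38,53,'all',d>0)]:
    k=extra&(P[...,2]>z0)&(P[...,2]<z1)&(abs(A)<45)&(abs(B)<160)
    print(n,k.sum(),'across',np.percentile(A[k],[1,50,99]),'along',np.percentile(B[k],[1,50,99]))
k=red&(P[...,2]>44)&(P[...,2]<53)&(abs(A)<45)
print(np.polyfit(B[k],A[k],1))
print(boxes_of('wrist','level_mid')[:1],pinpoint('wrist','level_mid')[:1])
E
```

```text
[440.21 170.81 191.17] (np.float64(27.149570842486515), array([-0.,  0., -1.]))
level 3605 across [-4.47  3.85 12.1 ] along [-107.15    1.38  112.87]
all 9000 across [-23.26   3.85  31.87] along [-132.84   34.93  125.7 ]
[0.   4.01]
[{'centre': [320.5, 158.6], 'p': 0.61}] [{'centre': [321.2, 178.0], 'p': 0.56}]
```

View pics/w2.png

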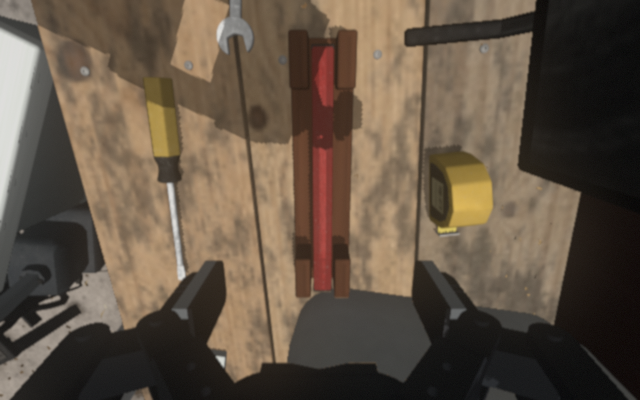

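Still picture: the level is at column 322, rows 40–290, offset 4 mm across the jaws and about 2 mm along. I'll descend and grip.

```bash
python3 -m crank '{"dp":[[0.26,0.36,-2.5],[0,0,-3],[0,0,-3],[0,0,-3],[0,0,-2.5],[0,0,-1.5],[0,0,-0.9],[0,0,0],[0,0,0]],"delta_rot":[[0,0,0],[0,0,0],[0,0,0],[0,0,0],[0,0,0],[0,0,0],[0,0,0],[0,0,0],[0,0,0]],"claw":[60,100,100,100,100,100,100,100,100]}' 60
python3 - <<'E'
from h import *
np.set_printoptions(precision=2,suppress=True)
s=sense(); print(s['eef_pos'],s['force'])
save('side','s1.png')
a=cv2.imread('pics/s1.png'); cv2.imwrite('pics/s1c.png',cv2.resize(a[130:250,140:300],None,fx=4.5,fy=4.5))
E
```

```text
time_s: 3.2
eef_pos: [443.0, 175.2, 28.0]
ee_rot: [0.0, 0.521, 0.854, 0.0]
force: [0.6, 0.2, 0.5]
grip_width: 0.609
[443.01 175.16  28.  ] [0.61 0.18 0.5 ]
```

View pics/s1c.png

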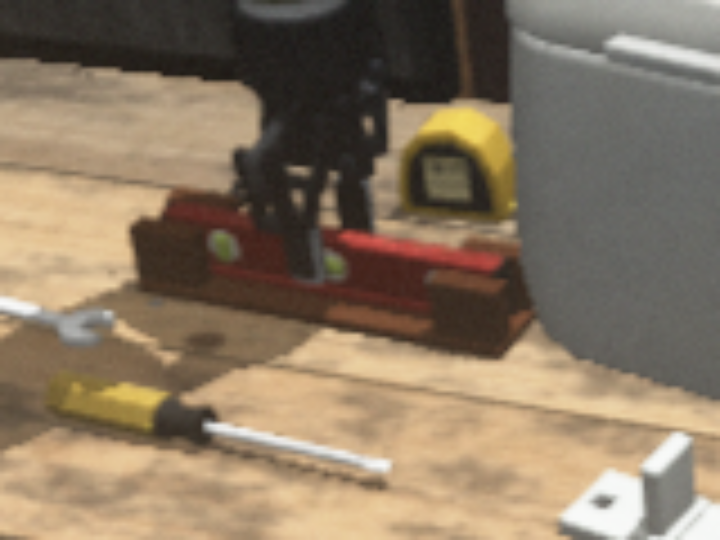

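The fingers straddle the level at about the middle vial (side crop 315,260), 3–4 mm toward the near end once parallax is allowed for. I'll shift slightly, close and lift.

```bash
python3 -m crank '{"dp":[[0.15,-0.3,-0.15],[0,0,0],[0,0,0],[0,0,0],[0,0,0],[0,0,0],[0,0,0.5],[0,0,1],[0,0,1.5],[0,0,2]],"delta_rot":[[0,0,0],[0,0,0],[0,0,0],[0,0,0],[0,0,0],[0,0,0],[0,0,0],[0,0,0],[0,0,0],[0,0,0]],"claw":[100,255,255,255,255,255,255,255,255,255]}' 60
python3 - <<'E'
from h import *
s=sense(); print(s['eef_pos'],s['force'],s['grip_width'],s['wrist_torque'])
save('side','s2.png')
a=cv2.imread('pics/s2.png'); cv2.imwrite('pics/s2c.png',cv2.resize(a[130:250,140:300],None,fx=4.5,fy=4.5))
E
```

```text
time_s: 4.25
eef_pos: [443.8, 171.7, 76.4]
ee_rot: [-0.001, 0.521, 0.854, -0.0]
force: [-0.1, 0.4, -1.4]
grip_width: 0.191
[443.80221079 171.68682549  76.39623333] [-0.09994784  0.36555142 -1.39440233] 0.19053599371673774 [-0.03780531  0.02145341 -0.01812277]
```

View pics/s2c.png

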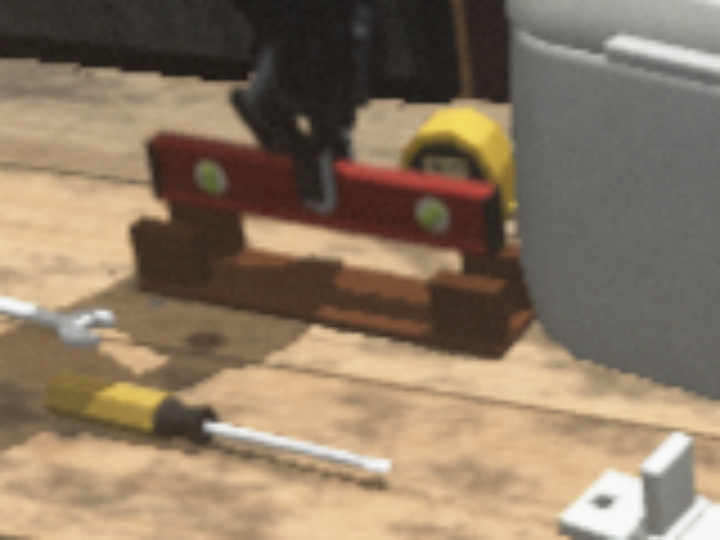

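The level is lifted, held centred and horizontal. I'll carry it round in front of the bread maker.

```bash
python3 -m crank '{"dp":[[0,0,2.5],[0,0,2.5],[-3,0,1.5],[-3,0,1],[-0.6,-4,0],[0,-4.5,0],[0,-4.5,0],[0,-4.5,0],[0,-4.5,0],[0,-4.5,0]],"delta_rot":[[0,0,0],[0,0,0],[0,0,0],[0,0,0],[0,0,0],[0,0,0],[0,0,0],[0,0,0],[0,0,0],[0,0,0]],"claw":[255,255,255,255,255,255,255,255,255,255]}' && python3 -m crank '{"dp":[[0,-4.5,0],[0.4,-4.5,0],[0.6,-4.2,0],[0.6,-4,0],[0.5,-3,0],[0,0,0],[0,0,0]],"delta_rot":[[0,0,0],[0,0,0],[0,0,0],[0,0,0],[0,0,0],[0,0,0],[0,0,0]],"claw":[255,255,255,255,255,255,255]}'
python3 - <<'E'
from h import *
np.set_printoptions(precision=2,suppress=True)
im,d,P=cloudw('w3.png'); s=sense(); print(s['eef_pos'],yaw(),s['force']); np.save('pics/w3P.npy',P)
for t in ['mouth','pins','level_case']:
    for r in pinpoint('wrist',t)[:2]: print(t,r['p'],r['centre'],atz('wrist',r['centre'],6))
save('top','t3.png')
a=cv2.imread('pics/t3.png'); cv2.imwrite('pics/t3c.png',cv2.resize(a[80:280,260:480],None,fx=3,fy=3))
E
```

```text
time_s: 5.3
eef_pos: [377.8, -95.1, 151.0]
ee_rot: [0.0, 0.521, 0.854, 0.0]
force: [0.7, -0.4, -1.9]
grip_width: 0.194
time_s: 6.0
eef_pos: [399.0, -295.2, 150.4]
ee_rot: [-0.0, 0.521, 0.853, 0.0]
force: [0.5, -0.1, -2.7]
grip_width: 0.192
[ 399.04 -294.58  150.56] (np.float64(27.210316477074127), array([-0.,  0., -1.])) [ 0.45  0.47 -1.36]
mouth 0.64 [467.0, 308.1] [ 598.17 -341.08    6.  ]
pins 0.87 [403.3, 273.8] [ 517.75 -337.03    6.  ]
level_case 0.71 [469.4, 302.1] [ 596.59 -334.04    6.  ]
```

View pics/w3.png

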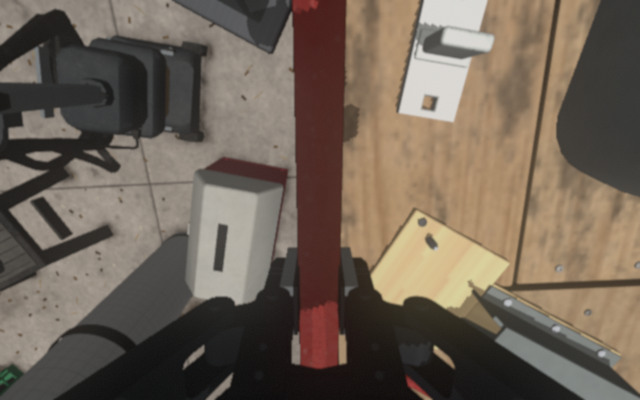

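View pics/t3c.png

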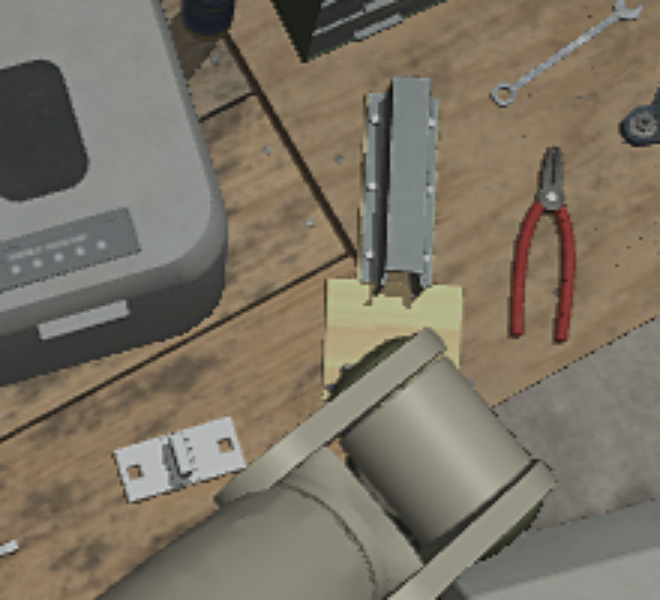

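The wrist view shows the held level up the centre, the board (430,260) and the sleeve (560,340) lower right. The networks' mouth and pins agree with the depth fits: mouth ≈ (600,-340), axis about -2°. I'll turn by -119° so the camera faces the sleeve.

```bash
python3 -m crank '{"dp":[[0,0,0],[0,0,0],[0.5,-0.5,0],[0.5,-0.5,0],[0.5,-0.5,0],[0.5,-0.5,0],[0.5,-0.5,0],[0.5,-0.5,0]],"delta_rot":[[0,0,-8.5],[0,0,-8.5],[0,0,-8.5],[0,0,-8.5],[0,0,-8.5],[0,0,-8.5],[0,0,-8.5],[0,0,-8.5]],"claw":[255,255,255,255,255,255,255,255]}' && python3 -m crank '{"dp":[[0.5,-0.4,0],[0.5,-0.4,0],[0.5,-0.2,0],[0,0,0],[0,0,0],[0,0,0],[0,0,0],[0,0,0]],"delta_rot":[[0,0,-8.5],[0,0,-8.5],[0,0,-8.5],[0,0,-8.5],[0,0,-8.5],[0,0,-8.5],[0,0,0],[0,0,0]],"claw":[255,255,255,255,255,255,255,255]}'
python3 - <<'E'
from h import *
np.set_printoptions(precision=2,suppress=True)
im,d,P=cloudw('w4.png'); s=sense(); print(s['eef_pos'],yaw(),s['force'],s['joints']); np.save('pics/w4P.npy',P)
for t in ['mouth','pins','level_case']:
    for r in pinpoint('wrist',t)[:2]: print(t,r['p'],r['centre'],atz('wrist',r['centre'],6))
E
```

```text
time_s: 7.05
eef_pos: [429.6, -324.9, 150.9]
ee_rot: [0.0, 0.91, 0.414, 0.0]
force: [-0.3, 0.1, -1.6]
grip_width: 0.191
time_s: 7.85
eef_pos: [444.3, -335.0, 150.9]
ee_rot: [0.0, 1.0, -0.013, 0.0]
force: [-0.7, -0.9, -1.0]
grip_width: 0.194
[ 444.31 -335.02  150.87] (np.float64(-91.56443219970143), array([ 0., -0., -1.])) [-0.02 -1.25 -1.17] [-0.86  0.45  1.51  0.    1.17  0.74]
pins 0.29 [96.9, 212.0] [ 426.1  -125.82    6.  ]
```

View pics/w4.png

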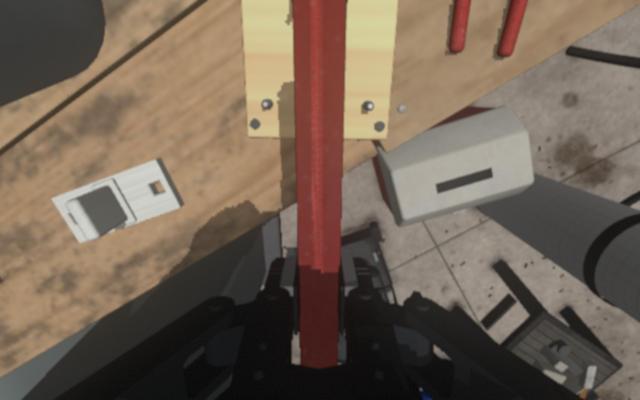

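The pins are clearly visible at (267,104) and (369,106), with the level hanging between them.

```bash
python3 - <<'E'
import cv2
a=cv2.imread('pics/w4.png'); cv2.imwrite('pics/w4c.png',cv2.resize(a[0:150,230:410],None,fx=4,fy=4,interpolation=cv2.INTER_CUBIC))
E
python3 - <<'E'
from h import *
np.set_printoptions(precision=2,suppress=True)
p1=atz('wrist',(266.5,103),25);p2=atz('wrist',(369,104.5),25); print(p1,p2,np.linalg.norm(p2-p1),(p1+p2)/2,np.degrees(np.arctan2(*(p1-p2)[[1,0]]))-90)
# board edges & level edges via depth cloud
P=np.load('pics/w4P.npy')
for r in (20,60,100): 
  print(r, P[r,[245,260,285,303,318,335,360,390]].tolist().__repr__()[:0])
im=cv2.imread('pics/w4.png')[:,:,::-1]
z=P[...,2]; red=(im[...,0]>im[...,1]*2)&(im[...,0]>60)
k=red&(abs(P[...,1]+335)<25)&(P[...,0]>440)&(P[...,0]<600)
print('lvl top z',np.nanmedian(z[k]))
kk=k&(z>165)
print(np.polyfit(P[kk][:,0],P[kk][:,1],1)*[57.3,1], np.polyval(np.polyfit(P[kk][:,0],P[kk][:,1],1),[444,500,550]))
for xx in (460,480,500,520,540):
    j=kk&(abs(P[...,0]-xx)<5); print(xx,np.nanpercentile(P[j][:,1],[2,98]) if j.sum() else None)
b=(abs(z-6)<4)&(im[...,0]>170)&(im[...,2]<190)
for xx in (495,505,520,540,560,580):
    j=b&(abs(P[...,0]-xx)<4); print('board',xx,np.nanpercentile(P[j][:,1],[1,99]) if j.sum()>5 else None)
print('board x',np.nanpercentile(P[b][:,0],[1,99]))
E
```

```text
[ 520.09 -296.67   25.  ] [ 516.54 -378.15   25.  ] 81.55709209207677 [ 518.31 -337.41   25.  ] -2.495670345124978
20 
60 
100 
lvl top z 172.64976268150852
[  -1.52 -323.47] [-335.28 -336.77 -338.1 ]
460 [-344.42 -327.58]
480 [-344.52 -328.63]
500 [-343.13 -329.11]
520 [-343.   -330.09]
540 [-346.06 -330.25]
board 495 [-396.74 -274.54]
board 505 [-397.25 -275.21]
board 520 [-397.72 -276.29]
board 540 [-398.41 -277.38]
board 560 [-399.34 -277.87]
board 580 [-400.25 -278.92]
board x [434.55 595.07]
```

View pics/w4c.png

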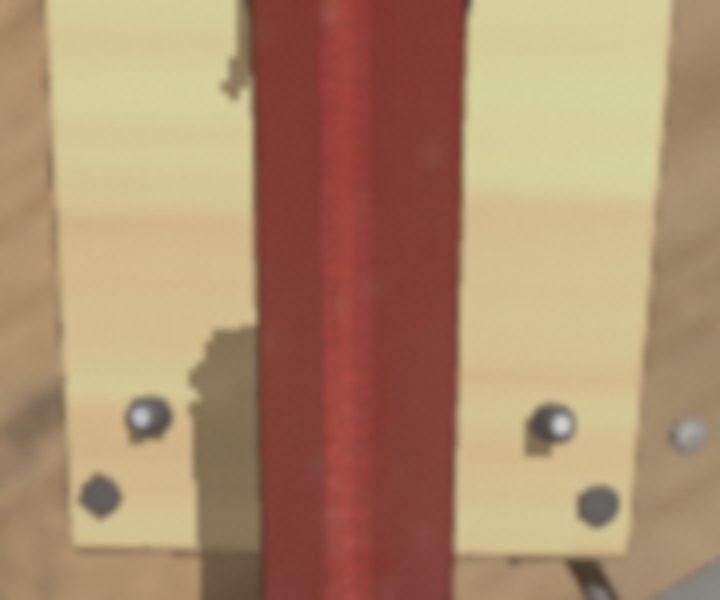

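```bash
python3 -m crank '{"dp":[[0,0.11,-2],[0,0,-3],[0,0,-3],[0,0,-2],[0,0,-1.5],[0,0,-0.5],[0,0,0],[0,0,0]],"delta_rot":[[0,0,-0.9],[0,0,0],[0,0,0],[0,0,0],[0,0,0],[0,0,0],[0,0,0],[0,0,0]],"claw":[255,255,255,255,255,255,255,255]}'
python3 - <<'E'
from h import *
np.set_printoptions(precision=2,suppress=True)
im,d,P=cloudw('w5.png'); s=sense(); print(s['eef_pos'],yaw(),s['force']); np.save('pics/w5P.npy',P)
z=P[...,2]; red=(im[...,0]>im[...,1]*2)&(im[...,0]>60)
k=red&(abs(P[...,1]+335)<25)&(P[...,0]>430)&(P[...,0]<600)
zt=np.nanmedian(z[k]);print('lvl top z',zt)
kk=k&(abs(z-zt)<6)
print(np.polyfit(P[kk][:,0],P[kk][:,1],1)*[57.3,1], 'front x',np.nanpercentile(P[kk][:,0],[1,99]))
for xx in (460,480,500,520,540,555):
    j=kk&(abs(P[...,0]-xx)<4); print(xx,np.nanpercentile(P[j][:,1],[2,98]).mean() if j.sum() else None)
sl=(z>48)&(z<60)&(P[...,0]>575)&(abs(P[...,1]+342)<30)
for xx in (600,620,640,660,680,700):
    j=sl&(abs(P[...,0]-xx)<5); print('sl',xx,j.sum(),np.nanpercentile(P[j][:,1],[2,98]),np.nanpercentile(P[j][:,1],[2,98]).mean() if j.sum() else None)
print('axis',[-340.8-0.0436*(x-601.2) for x in (460,500,540,600,680)])
E
```

```text
time_s: 8.85
eef_pos: [444.6, -334.5, 31.6]
ee_rot: [0.0, 1.0, -0.023, 0.0]
force: [0.2, 0.4, -0.6]
grip_width: 0.196
[ 444.64 -334.6    31.76] (np.float64(-92.67525029281533), array([ 0., -0., -1.])) [ 0.32  0.97 -0.9 ]
lvl top z 52.80469744358977
[  -2.7  -314.02] front x [431.86 553.54]
460 -335.81903736157466
480 -336.6809940304183
500 -335.8193014602428
520 -339.1454285844336
540 -339.5065243737719
555 -340.2484684803691
sl 600 0 nan None
sl 620 0 nan None
sl 640 0 nan None
sl 660 0 nan None
sl 680 0 nan None
sl 700 0 nan None
axis [-334.64368, -336.38768, -338.13168, -340.74768, -344.23568]
  return np.nanmean(a, axis, out=out, keepdims=keepdims)
```

View pics/w5.png

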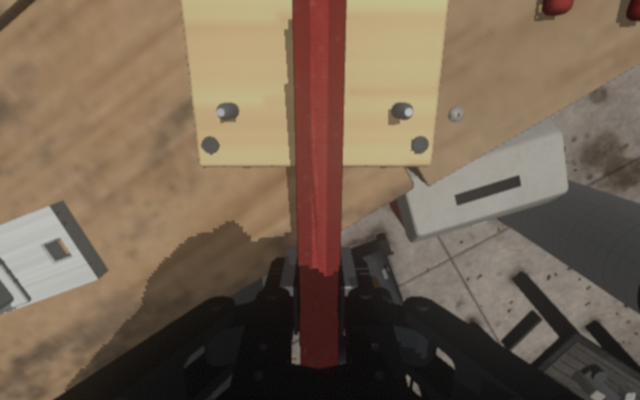

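The level sits 1–2 mm to the right of the pin midpoint (pins at 222 and 407, level at 319). I'll shift it +1.5 mm in y, lower it and advance to the lips.

```bash
python3 -m crank '{"dp":[[0,0.15,-0.3],[0.5,-0.02,-0.25],[1,-0.045,0],[1,-0.045,0],[0.7,-0.03,0],[0,0,0],[0,0,0]],"delta_rot":[[0,0,0],[0,0,0],[0,0,0],[0,0,0],[0,0,0],[0,0,0],[0,0,0]],"claw":[255,255,255,255,255,255,255]}'
python3 - <<'E'
from h import *
np.set_printoptions(precision=2,suppress=True)
im,d,P=cloudw('w6.png'); s=sense(); print(s['eef_pos'],yaw(),s['force'])
save('side','s6.png');save('top','t6.png')
o=[cv2.resize(im[0:150,200:440,::-1],None,fx=3.3,fy=3.3)]
cv2.imwrite('pics/w6c.png',o[0])
a=cv2.imread('pics/s6.png'); cv2.imwrite('pics/s6c.png',cv2.resize(a[190:300,320:480],None,fx=4.5,fy=4.5,interpolation=cv2.INTER_CUBIC))
a=cv2.imread('pics/t6.png'); cv2.imwrite('pics/t6c.png',cv2.resize(a[95:225,340,][:] if 0 else a[95:225,340:460],None,fx=4.5,fy=4.5,interpolation=cv2.INTER_CUBIC))
E
```

```text
time_s: 9.6
eef_pos: [476.3, -333.9, 25.2]
ee_rot: [-0.0, 1.0, -0.023, -0.0]
force: [0.4, 0.6, -2.1]
grip_width: 0.19
[ 476.12 -333.98   25.19] (np.float64(-92.68812082373962), array([-0.,  0., -1.])) [-0.11  0.28 -1.93]
```

View pics/w6c.png

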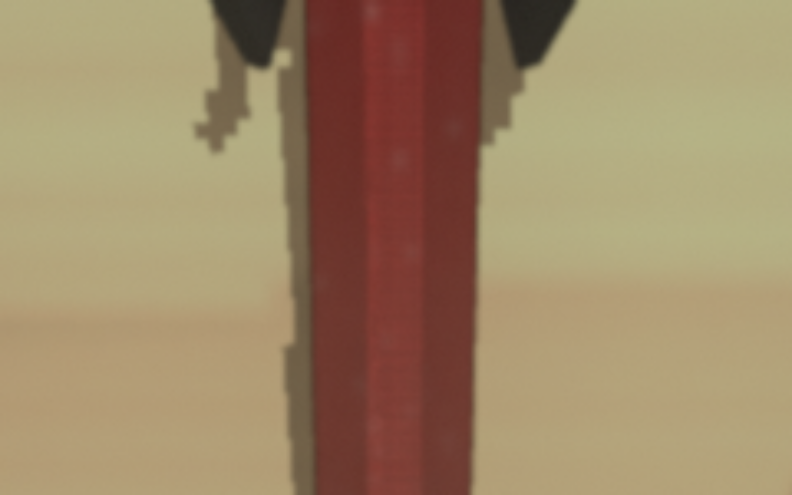

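View pics/s6c.png

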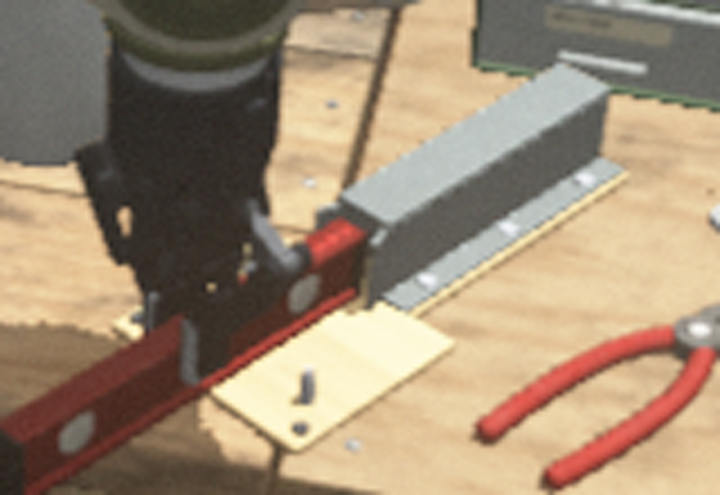

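View pics/t6c.png

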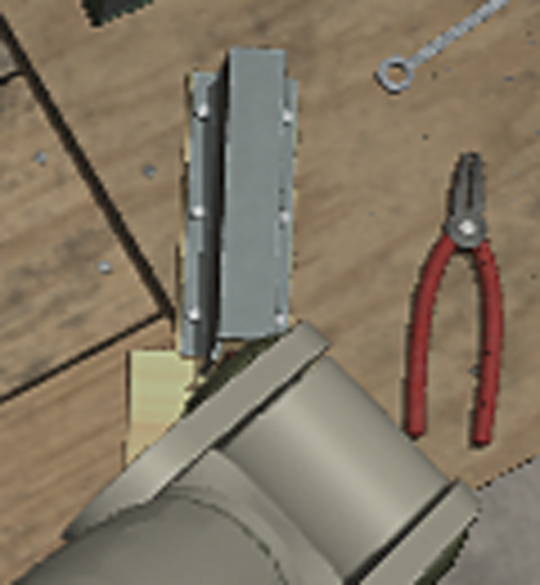

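The lips (crop 262,65 and 527,65) are symmetric about the level (307–481), so it is centred at the mouth. I'll push in.

```bash
python3 -m crank '{"dp":[[1,-0.044,0],[1,-0.044,0],[1,-0.044,0],[1,-0.044,0],[0,0,0]],"delta_rot":[[0,0,0],[0,0,0],[0,0,0],[0,0,0],[0,0,0]],"claw":[255,255,255,255,255]}' && python3 -m crank '{"dp":[[1.5,-0.066,0],[1.5,-0.066,0],[1.2,-0.055,0],[0.8,-0.035,0],[0,0,0],[0,0,0]],"delta_rot":[[0,0,0],[0,0,0],[0,0,0],[0,0,0],[0,0,0],[0,0,0]],"claw":[255,255,255,255,255,255]}'
python3 - <<'E'
from h import *
np.set_printoptions(precision=2,suppress=True)
im,d,P=cloudw('w7.png'); s=sense(); print(s['eef_pos'],yaw(),s['force'],s['wrist_torque'])
E
```

```text
time_s: 10.25
eef_pos: [517.6, -335.7, 25.2]
ee_rot: [0.0, 1.0, -0.023, 0.0]
force: [-0.6, 0.5, -1.2]
grip_width: 0.192
time_s: 10.85
eef_pos: [565.9, -338.0, 25.1]
ee_rot: [-0.0, 1.0, -0.023, -0.0]
force: [-0.4, 0.8, -1.3]
grip_width: 0.19
[ 565.73 -338.06   25.14] (np.float64(-92.7048848589716), array([-0.,  0., -1.])) [ 0.28 -0.9  -1.34] [0.01 0.   0.01]
```

View pics/w7.png

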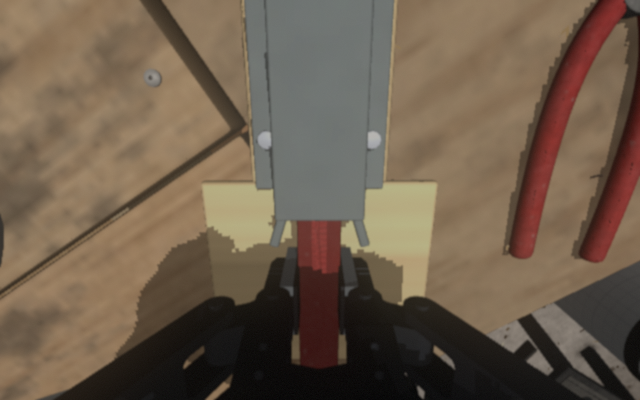

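The level has entered 80 mm, centred between the lips (275–365). I'll set it down, release it, rise and back up to the free end.

```bash
python3 -m crank '{"dp":[[0,0,-0.07],[0,0,0],[0,0,0],[0,0,0],[0,0,0],[0,0,2],[0,0,4]],"delta_rot":[[0,0,0],[0,0,0],[0,0,0],[0,0,0],[0,0,0],[0,0,0],[0,0,0]],"claw":[255,120,120,120,120,120,120]}' && python3 -m crank '{"dp":[[-1,0.04,2],[-3,0.13,1],[-3,0.13,0],[-2.5,0.11,0],[0,0,0],[0,0,0],[0,0,0]],"delta_rot":[[0,0,0],[0,0,0],[0,0,0],[0,0,0],[0,0,0],[0,0,0],[0,0,0]],"claw":[120,120,120,120,120,120,120]}'
python3 - <<'E'
from h import *
np.set_printoptions(precision=2,suppress=True)
im,d,P=cloudw('w8.png'); s=sense(); print(s['eef_pos'],yaw(),s['force'],s['grip_width'])
z=P[...,2]; red=(im[...,0]>im[...,1]*2)&(im[...,0]>60)
k=red&(abs(P[...,1]+337)<25)&(abs(z-46)<5)
print('z',np.nanmedian(z[k]),np.polyfit(P[k][:,0],P[k][:,1],1)*[57.3,1],np.nanpercentile(P[k][:,0],[1,99]))
print(np.polyval(np.polyfit(P[k][:,0],P[k][:,1],1),[471,520,560]))
save('side','s8.png'); a=cv2.imread('pics/s8.png'); cv2.imwrite('pics/s8c.png',cv2.resize(a[190:300,320:480],None,fx=4.5,fy=4.5,interpolation=cv2.INTER_CUBIC))
E
```

```text
time_s: 11.6
eef_pos: [564.9, -337.0, 82.4]
ee_rot: [-0.002, 1.0, -0.024, -0.002]
force: [0.8, -0.3, 0.2]
grip_width: 0.531
time_s: 12.3
eef_pos: [472.0, -334.1, 114.7]
ee_rot: [0.0, 1.0, -0.023, 0.0]
force: [-0.3, 0.0, -1.1]
grip_width: 0.531
[ 471.98 -333.96  114.55] (np.float64(-92.65716243946594), array([ 0., -0., -1.])) [-0.82  0.26  0.22] 0.5262047295816952
z 45.9798095985859 [  -2.8 -310.9] [459.51 599.1 ]
[-333.94 -336.34 -338.3 ]
```

View pics/w8.png

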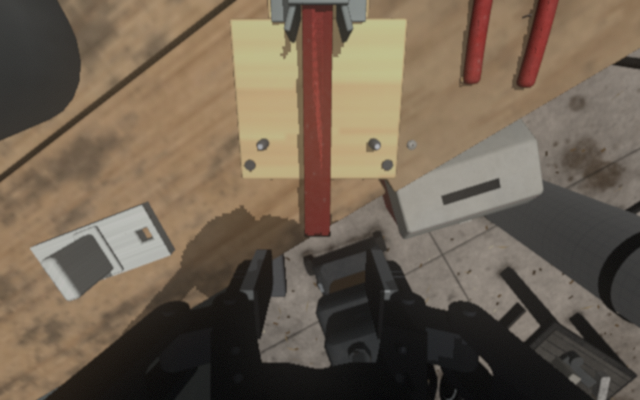

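View pics/s8c.png

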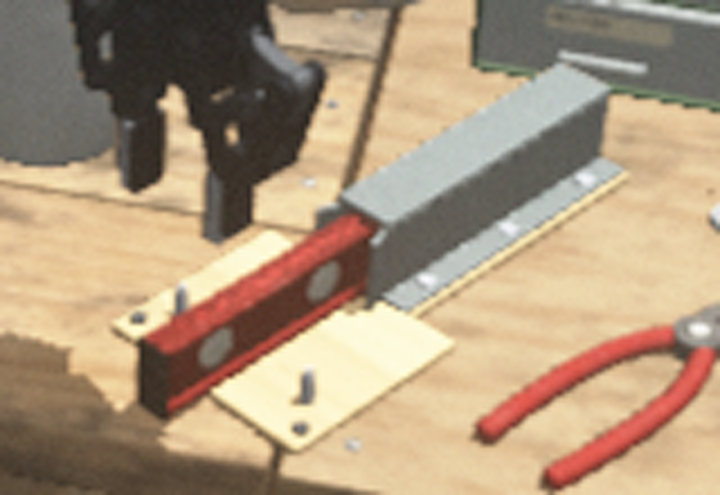

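The level lies in the mouth, its end cap at about x=452 and the jaws straight above it. I'll descend, grip the free end and push.

```bash
python3 -m crank '{"dp":[[0,0,-3],[0,0,-3],[0,0,-2],[0,0,-1],[0,0,0],[0,0,0],[0,0,0],[0,0,0],[0,0,0]],"delta_rot":[[0,0,0],[0,0,0],[0,0,0],[0,0,0],[0,0,0],[0,0,0],[0,0,0],[0,0,0],[0,0,0]],"claw":[120,120,120,120,120,255,255,255,255]}' && python3 -m crank '{"dp":[[1,-0.044,0],[1.5,-0.066,0],[1.5,-0.066,0],[1.5,-0.066,0],[1.5,-0.066,0],[0.5,-0.022,0],[0.5,-0.022,0],[0.5,-0.022,0],[0,0,0]],"delta_rot":[[0,0,0],[0,0,0],[0,0,0],[0,0,0],[0,0,0],[0,0,0],[0,0,0],[0,0,0],[0,0,0]],"claw":[255,255,255,255,255,255,255,255,255]}'
python3 - <<'E'
from h import *
s=sense(); print(s['eef_pos'],yaw(),s['force'],s['wrist_torque'],s['grip_width'])
E
```

```text
time_s: 13.3
eef_pos: [471.8, -334.5, 25.8]
ee_rot: [0.001, 1.0, -0.023, 0.001]
force: [-1.5, 0.6, 6.6]
grip_width: 0.187
time_s: 14.2
eef_pos: [557.0, -338.3, 25.9]
ee_rot: [0.001, 1.0, -0.023, 0.001]
force: [-0.4, -1.1, 6.0]
grip_width: 0.187
[ 556.96664071 -338.32774734   25.90816392] (np.float64(-92.68720645946927), array([ 0.00155159, -0.00181875, -0.99999714])) [-0.42104768 -1.07135792  6.02841804] [-0.05477016 -0.03993577 -0.06138925] 0.1871527376719914
```

```bash
python3 -m crank '{"dp":[[0.3,-0.013,0],[0.3,-0.013,0],[0.2,-0.01,0],[0.1,0,0],[0.1,0,0],[0,0,0]],"delta_rot":[[0,0,0],[0,0,0],[0,0,0],[0,0,0],[0,0,0],[0,0,0]],"claw":[255,255,255,255,255,255]}'
```

```text
time_s: 14.8
eef_pos: [561.7, -338.5, 25.8]
ee_rot: [-0.001, 1.0, -0.023, -0.006]
force: [-32.1, 3.5, 21.4]
grip_width: 0.19
```

Stop contact (-32 N) came at x=561.7, about 4 mm earlier than predicted. I'll relax, release, rise and check.

```bash
python3 -m crank '{"dp":[[-0.3,0.01,0],[0,0,0],[0,0,0],[0,0,0],[0,0,0],[0,0,2],[-2,0.1,4],[-3,0.1,3],[-3,0.1,0],[0,0,0]],"delta_rot":[[0,0,0],[0,0,0],[0,0,0],[0,0,0],[0,0,0],[0,0,0],[0,0,0],[0,0,0],[0,0,0],[0,0,0]],"claw":[255,255,120,120,120,120,120,120,120,120]}'
python3 - <<'E'
from h import *
np.set_printoptions(precision=2,suppress=True)
im,d,P=cloudw('w9.png'); s=sense(); print(s['eef_pos'],yaw(),s['force'],s['grip_width'])
z=P[...,2]; red=(im[...,0]>im[...,1]*2)&(im[...,0]>60)
k=red&(abs(P[...,1]+337)<25)&(abs(z-46)<5)
print('z',np.nanmedian(z[k]),np.nanpercentile(P[k][:,0],[1,99]))
k=(abs(P[...,1]+339)<8)&(z>38)&(z<52); print('top incl cap',np.nanpercentile(P[k][:,0],[1,99]))
k=(abs(P[...,1]+339)<14)&(z>51)&(z<60); print('sleeve top from',np.nanpercentile(P[k][:,0],[1,99]))
save('side','s9.png'); a=cv2.imread('pics/s9.png'); cv2.imwrite('pics/s9c.png',cv2.resize(a[190:300,320:480],None,fx=4.5,fy=4.5,interpolation=cv2.INTER_CUBIC))
cv2.imwrite('pics/w9c.png',cv2.resize(im[80:280,210:430,::-1],None,fx=3.3,fy=3,interpolation=cv2.INTER_CUBIC))
E
```

```text
time_s: 15.8
eef_pos: [481.2, -335.0, 115.5]
ee_rot: [0.0, 1.0, -0.024, -0.0]
force: [-0.1, 0.2, 0.2]
grip_width: 0.53
[ 482.56 -335.08  115.13] (np.float64(-92.762106933708), array([ 0., -0., -1.])) [ 1.11  0.91 -0.36] 0.5285623143521798
z 46.02963656285837 [569.48 598.89]
top incl cap [546.08 601.04]
sleeve top from [600.22 611.92]
```

View pics/w9.png

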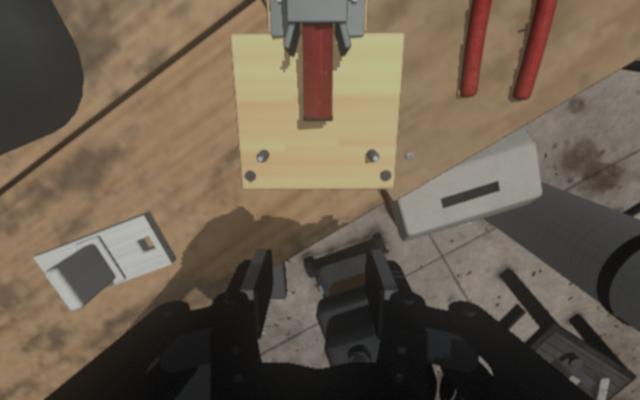

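View pics/s9c.png

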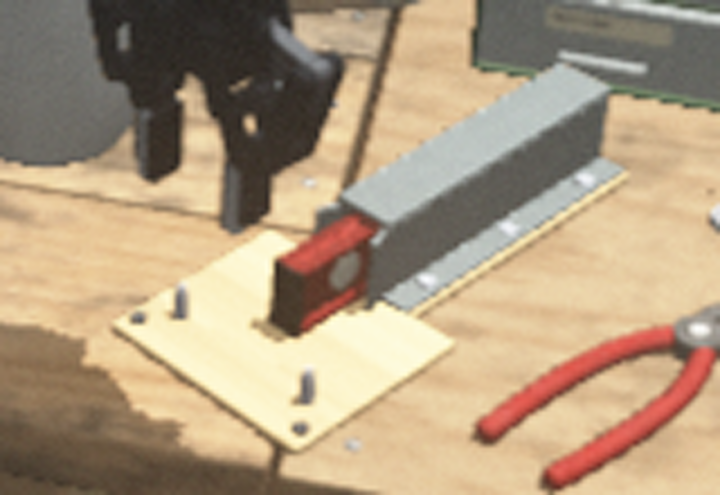

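The cap end is at x=546 and the mouth at 601, so 55 sticks out: the level is home. I'll measure the pins closely from here while the view is free.

```bash
python3 - <<'E'
from h import *
im,d,P=cloudw('w10.png'); s=sense(); print(s['eef_pos'],s['ee_rot'],yaw()); np.save('pics/w10P.npy',P)
b=cv2.resize(im[140:200,235:405,::-1],None,fx=4.7,fy=4.7,interpolation=cv2.INTER_CUBIC); cv2.imwrite('pics/w10c.png',b)
E
```

```text
[ 483.77274142 -335.01731924  114.49676628] [ 2.18625678e-05  9.99724602e-01 -2.34667215e-02  1.83440856e-04] (np.float64(-92.6893354908305), array([ 3.65754588e-04, -5.23226048e-05, -9.99999932e-01]))
```

View pics/w10c.png

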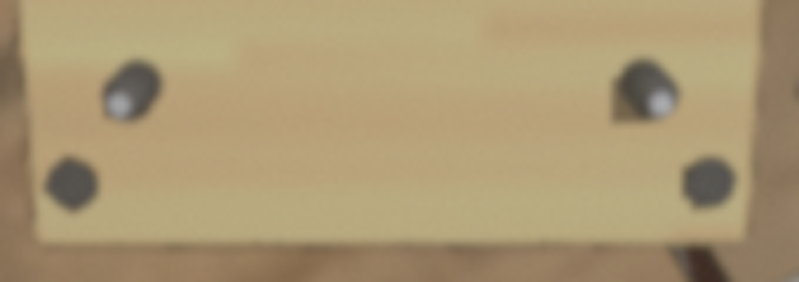

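Pin tops are at crop (120,104) and (660,102), their bases at (145,80) and (643,77). I'll project both.

```bash
python3 - <<'E'
from h import *
np.set_printoptions(precision=2,suppress=True)
f=lambda u,v,z:atz('wrist',(u/4.7+235-.4,v/4.7+140-.4),z)
for n,a,b,z in [('tops',(120,104),(660,102),25),('bases',(146,78),(642,75),6),('bolts',(72,184),(709,182),7),('edgecorners',(38,240),(745,240),6)]:
    p,q=f(*a,z),f(*b,z); print(n,p,q,'d',np.linalg.norm(p-q),'mid',(p+q)/2,'ang',np.degrees(np.arctan2((p-q)[1],(p-q)[0]))-90)
P=np.load('pics/w10P.npy');im=cv2.imread('pics/w10.png')[:,:,::-1];z=P[...,2]
b=(abs(z-6)<4)&(im[...,0]>150)&(im[...,2]<150)&(P[...,0]>480)
for xx in (500,520,540,560,580):
    j=b&(abs(P[...,0]-xx)<4)&(abs(P[...,1]+338)<70); e=np.nanpercentile(P[j][:,1],[0.5,99.5]);print('board',xx,e,e.mean())
E
```

```text
tops [ 520.24 -294.84   25.  ] [ 516.62 -378.18   25.  ] d 83.42042503822712 mid [ 518.43 -336.51   25.  ] ang -2.4883115658218458
bases [ 520.88 -295.98    6.  ] [ 517.49 -378.36    6.  ] d 82.45191900192341 mid [ 519.19 -337.17    6.  ] ang -2.353568425492412
bolts [ 503.65 -281.89    7.  ] [ 498.91 -389.58    7.  ] d 107.7981885343197 mid [ 501.28 -335.74    7.  ] ang -2.5204447422729572
edgecorners [ 493.84 -274.71    6.  ] [ 488.1  -396.14    6.  ] d 121.55959792420997 mid [ 490.97 -335.43    6.  ] ang -2.7071652807818936
board 500 [-396.74 -275.26] -336.000979327955
board 520 [-397.81 -276.27] -337.0412865040918
board 540 [-398.82 -276.88] -337.8494618317094
board 560 [-399.67 -277.64] -338.65411294289356
board 580 [-400.73 -278.29] -339.50954439238456
```

Pin midpoint (518.7,-336.8), axis -2.5°, consistent with the board and the level. For the keeper I'll half-turn the tool so the camera stays away from the bread maker.

```bash
python3 -m crank '{"dp":[[-0.5,0.4,0.5],[-0.5,0.4,0.5],[-0.5,0.4,0.5],[-0.5,0.4,0.5],[-0.5,0.4,0.5],[-0.5,0.4,0.5],[-0.5,0.4,0.5],[-0.5,0.4,0.5],[-0.5,0.4,0.5],[-0.5,0.4,0]],"delta_rot":[[0,0,8.4],[0,0,8.4],[0,0,8.4],[0,0,8.4],[0,0,8.4],[0,0,8.4],[0,0,8.4],[0,0,8.4],[0,0,8.4],[0,0,8.4]],"claw":[0,0,0,0,0,0,0,0,0,0]}' && python3 -m crank '{"dp":[[0,0.4,0],[0,0.4,0],[0,0.4,0],[0,0.4,0],[0,0.4,0],[0,0.4,0],[0,0.8,0],[0,1,0],[0,1.5,0],[0,1.5,0]],"delta_rot":[[0,0,8.4],[0,0,8.4],[0,0,8.4],[0,0,8.4],[0,0,8.4],[0,0,8.4],[0,0,8.4],[0,0,8.4],[0,0,8.4],[0,0,8.4]],"claw":[0,0,0,0,0,0,0,0,0,0]}' && python3 -m crank '{"dp":[[0,2,0],[0,2,0],[0,2,0],[0,1.5,0],[0,0,0],[0,0,0],[0,0,0]],"delta_rot":[[0,0,8],[0,0,8],[0,0,8],[0,0,8],[0,0,0],[0,0,0],[0,0,0]],"claw":[0,0,0,0,0,0,0]}'
python3 - <<'E'
from h import *
np.set_printoptions(precision=2,suppress=True)
im,d,P=cloudw('w11.png'); s=sense(); print(s['eef_pos'],yaw(),s['force'],s['joints']); np.save('pics/w11P.npy',P)
for r in pinpoint('wrist','keeper_grip')[:2]: print(r['p'],r['centre'],atz('wrist',r['centre'],41))
z=P[...,2]
k=(z>50)&(z<62)&(abs(P[...,0]-433)<40)&(abs(P[...,1]+148)<40); print('fin',k.sum(),cv2.minAreaRect(P[k][:,:2].astype(np.float32)))
k=(z>6)&(z<14)&(abs(P[...,0]-433)<75)&(abs(P[...,1]+148)<75)&(im.min(-1)>110); print('plate',k.sum(),cv2.minAreaRect(P[k][:,:2].astype(np.float32)))
E
```

```text
time_s: 16.95
eef_pos: [434.1, -295.0, 159.8]
ee_rot: [0.0, 0.756, 0.654, 0.0]
force: [-0.3, -0.6, -0.8]
grip_width: 0.997
time_s: 17.95
eef_pos: [434.1, -222.4, 159.2]
ee_rot: [-0.0, 0.125, 0.992, 0.0]
force: [0.0, 0.9, -0.3]
grip_width: 0.998
time_s: 18.65
eef_pos: [433.6, -148.6, 159.5]
ee_rot: [-0.0, -0.149, 0.989, -0.0]
force: [0.1, 1.1, 0.4]
grip_width: 1.001
[ 433.48 -148.6   159.48] (np.float64(107.16621001959474), array([-0., -0., -1.])) [-0.95  0.74 -0.84] [-0.59  0.24  1.79 -0.    1.11 -2.46]
0.91 [321.3, 196.1] [ 434.88 -146.58   41.  ]
0.47 [104.0, 276.0] [ 566.89 -314.15   41.  ]
fin 630 ((435.1403503417969, -148.03016662597656), (35.495689392089844, 11.92469310760498), 18.773479461669922)
plate 4476 ((435.87188720703125, -147.94932556152344), (48.277164459228516, 108.39690399169922), 17.737018585205078)
```

View pics/w11.png

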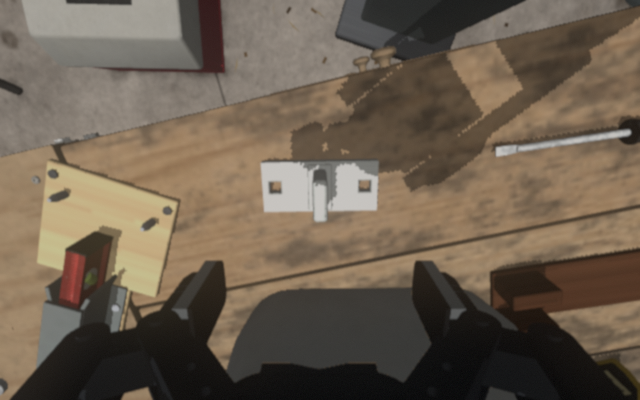

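The keeper is at (320,186) with holes at 275 and 365; the depth fit gives centre (435.7,-148.0) and y-axis 107.7°. I'll descend, grip and lift.

```bash
python3 -m crank '{"dp":[[0.2,0.05,-3],[0,0,-3.5],[0,0,-3],[0,0,-2.5],[0,0,-1.2],[0,0,-0.5],[0,0,0],[0,0,0]],"delta_rot":[[0,0,0.55],[0,0,0],[0,0,0],[0,0,0],[0,0,0],[0,0,0],[0,0,0],[0,0,0]],"claw":[120,120,120,120,120,120,120,120]}' && python3 -m crank '{"dp":[[0,0,0],[0,0,0],[0,0,0],[0,0,0],[0,0,0],[0,0,0],[0,0,1],[0,0,2],[0,0,2],[0,0,0]],"delta_rot":[[0,0,0],[0,0,0],[0,0,0],[0,0,0],[0,0,0],[0,0,0],[0,0,0],[0,0,0],[0,0,0],[0,0,0]],"claw":[255,255,255,255,255,255,255,255,255,255]}' 60
python3 - <<'E'
from h import *
np.set_printoptions(precision=2,suppress=True)
im,d,P=cloudw('w12.png'); s=sense(); print(s['eef_pos'],yaw(),s['force'],s['grip_width'])
save('side','s12.png'); a=cv2.imread('pics/s12.png'); cv2.imwrite('pics/s12c.png',cv2.resize(a[170:290,220:380],None,fx=4.5,fy=4.5,interpolation=cv2.INTER_CUBIC))
E
```

```text
time_s: 19.55
eef_pos: [435.8, -147.9, 23.5]
ee_rot: [0.001, -0.155, 0.988, -0.001]
force: [-0.3, 0.2, 0.2]
grip_width: 0.527
time_s: 20.55
eef_pos: [436.3, -148.0, 74.8]
ee_rot: [0.002, -0.155, 0.988, -0.001]
force: [-0.0, 0.8, -2.9]
grip_width: 0.131
[ 435.58 -147.66   73.34] (np.float64(107.85550558103019), array([ 0., -0., -1.])) [-0.46 -0.21 -2.57] 0.13093928860467774
```

View pics/w12.png

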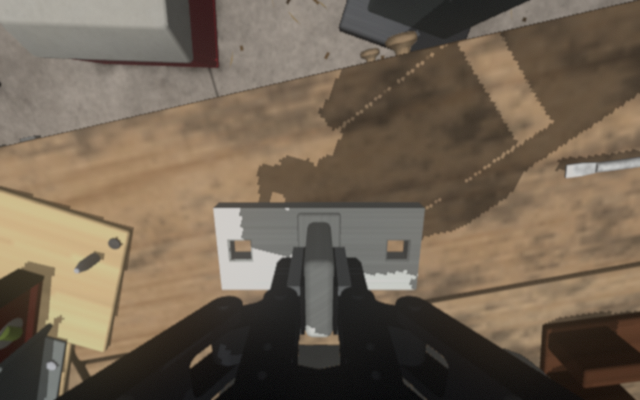

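View pics/s12c.png

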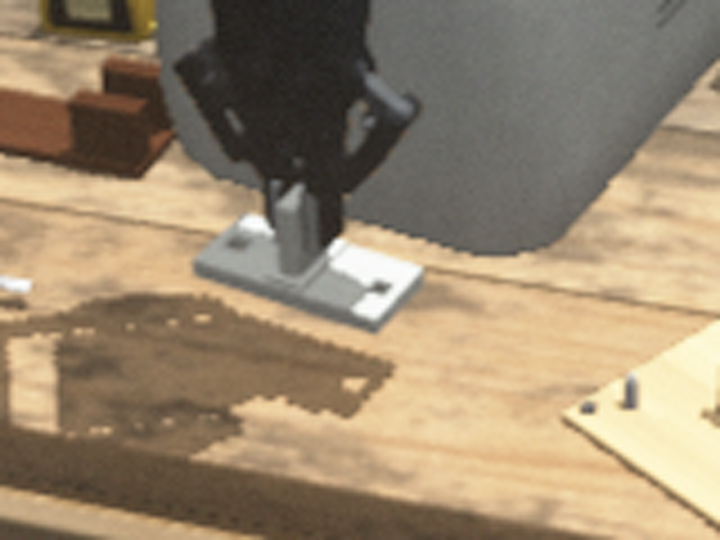

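Held level and centred: both holes are visible in the wrist view at (239,249) and (397,248). I'll compute the hole midpoint relative to the TCP.

```bash
python3 - <<'E'
import cv2
a=cv2.imread('pics/w12.png'); cv2.imwrite('pics/w12c.png',cv2.resize(a[195:300,205:435],None,fx=3.4,fy=3.4,interpolation=cv2.INTER_CUBIC))
E
python3 - <<'E'
from h import *
np.set_printoptions(precision=2,suppress=True)
s=sense(); print(s['eef_pos'])
a,b=atz('wrist',(239.5,249.5),60),atz('wrist',(397.5,248.5),60); m=(a+b)/2
print(a,b,np.linalg.norm(a-b),m,'ang',np.degrees(np.arctan2((a-b)[1],(a-b)[0])))
q=s['ee_rot'];M=R.from_quat([q[1],q[2],q[3],q[0]]).as_matrix(); print('tool frame mid',M.T@(m-s['eef_pos']),M)
E
```

```text
[ 435.07 -147.33   72.41]
[ 447.39 -188.2    60.  ] [ 421.2  -108.84   60.  ] 83.57275705594537 [ 434.3  -148.52   60.  ] ang -71.7348953415238
tool frame mid [ 1.1  -0.89 12.41] [[-0.95 -0.31  0.  ]
 [-0.31  0.95  0.  ]
 [-0.   -0.   -1.  ]]
```

View pics/w12c.png

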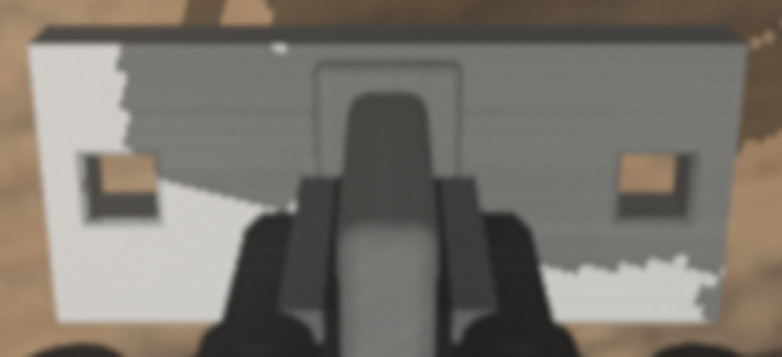

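```bash
python3 -m crank '{"dp":[[0,-4,1],[0,-4,1],[1.5,-4,0],[3,-4,0],[3.4,-2.5,0],[0.46,-0.45,0],[0,0,-2],[0,0,-1.5],[0,0,0],[0,0,0]],"delta_rot":[[0,0,0],[0,0,-4],[0,0,-4],[0,0,-4],[0,0,-4],[0,0,-4.3],[0,0,0],[0,0,0],[0,0,0],[0,0,0]],"claw":[255,255,255,255,255,255,255,255,255,255]}'
python3 -m crank '{"dp":[[0,0,0],[0,0,0]],"delta_rot":[[0,0,0],[0,0,0]],"claw":[255,255]}'
python3 - <<'E'
from h import *
np.set_printoptions(precision=2,suppress=True)
im,d,P=cloudw('w13.png'); s=sense(); print(s['eef_pos'],yaw(),s['force'],s['grip_width'])
cv2.imwrite('pics/w13c.png',cv2.resize(im[195:300,205:435,::-1],None,fx=3.4,fy=3.4,interpolation=cv2.INTER_CUBIC))
save('side','s13.png'); a=cv2.imread('pics/s13.png'); cv2.imwrite('pics/s13c.png',cv2.resize(a[190:300,320:480],None,fx=4.5,fy=4.5,interpolation=cv2.INTER_CUBIC))
E
```

```text
time_s: 21.65
eef_pos: [518.6, -336.7, 57.2]
ee_rot: [-0.0, 0.021, 1.0, 0.0]
force: [-0.3, -0.6, -1.3]
grip_width: 0.131
time_s: 21.85
eef_pos: [519.1, -337.2, 58.4]
ee_rot: [0.001, 0.021, 1.0, -0.0]
force: [-0.1, -0.1, -2.1]
grip_width: 0.131
[ 519.08 -337.14   58.34] (np.float64(87.56056018677988), array([ 0., -0., -1.])) [-1.56 -0.16 -2.23] 0.13248056136992645
```

View pics/w13c.png

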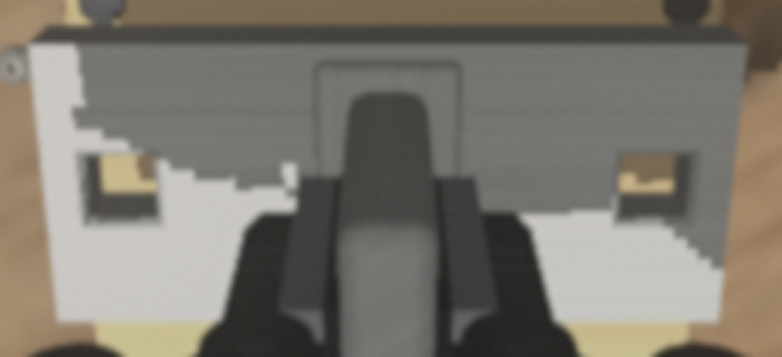

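View pics/s13c.png

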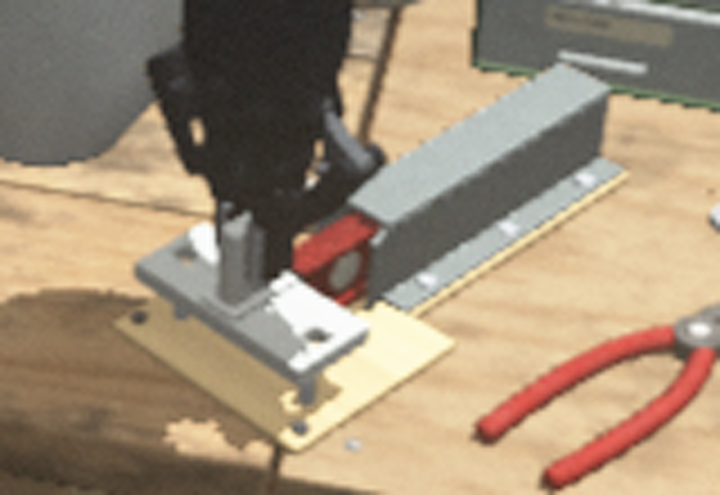

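The camera looks obliquely through the holes, so the pins don't show yet. The corner bolts are visible at crop (100,5) and (688,8), which I'll use as a lateral check with the tool reversed.

```bash
cat > m.py <<'E'
from h import *
np.set_printoptions(precision=2,suppress=True)
E
python3 - <<'E'
from m import *
im=cv2.imread('pics/w13.png')
cv2.imwrite('pics/w13d.png',cv2.resize(im[180:260,215:425],None,fx=3.8,fy=3.8,interpolation=cv2.INTER_CUBIC))
s=sense();print(s['eef_pos'])
f=lambda u,v,z:atz('wrist',(u/3.4+205-.4,v/3.4+195-.4),z)
a,b=f(100,3,7),f(688,6,7);print('bolts',a,b,(a+b)/2,np.linalg.norm(a-b))
a,b=f(119,187,45.9),f(655,186,45.9);print('holes',a,b,(a+b)/2,np.linalg.norm(a-b))
# side cam: pins visible? 
E
```

```text
[ 519.02 -337.11   58.22]
bolts [ 498.14 -389.84    7.  ] [ 503.29 -281.58    7.  ] [ 500.72 -335.71    7.  ] 108.38051672797218
holes [ 516.7  -379.37   45.9 ] [ 520.02 -296.05   45.9 ] [ 518.36 -337.71   45.9 ] 83.38053138571163
```

View pics/w13d.png

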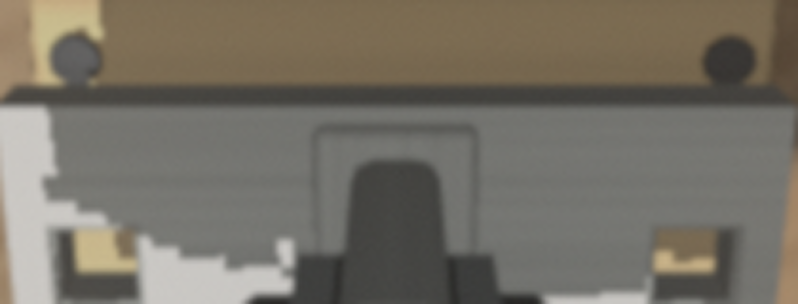

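Bolt midpoints from both tool orientations agree (-335.7). The hole midpoint is about 1 mm too far in -y. I'll correct it and lower onto the pin tapers.

```bash
python3 -m crank '{"dp":[[0,0.1,-0.3],[0,0,-0.5],[0,0,-0.5],[0,0,-0.3],[0,0,0],[0,0,0]],"delta_rot":[[0,0,0],[0,0,0],[0,0,0],[0,0,0],[0,0,0],[0,0,0]],"claw":[255,255,255,255,255,255]}'
python3 - <<'E'
from m import *
im,d,P=cloudw('w14.png'); s=sense(); print(s['eef_pos'],yaw(),s['force'],s['wrist_torque'])
cv2.imwrite('pics/w14c.png',cv2.resize(im[195:300,205:435,::-1],None,fx=3.4,fy=3.4,interpolation=cv2.INTER_CUBIC))
E
```

```text
time_s: 22.55
eef_pos: [518.9, -336.0, 41.6]
ee_rot: [-0.0, 0.021, 1.0, 0.0]
force: [0.1, 0.1, -2.7]
grip_width: 0.133
[ 518.93 -336.04   41.71] (np.float64(87.55743915461568), array([ 0., -0., -1.])) [-0.27  0.08 -2.88] [0.06 0.02 0.01]
```

View pics/w14c.png

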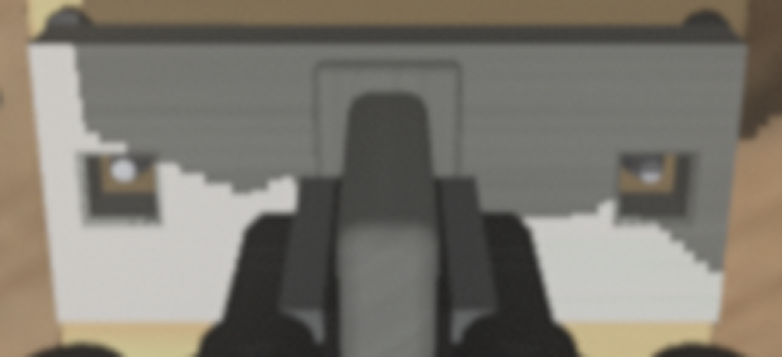

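Both pin tops show centred in the holes at crop (123,170) and (650,168), with no contact force. I'll lower it to the board.

```bash
python3 -m crank '{"dp":[[0,0,-0.3],[0,0,-0.3],[0,0,-0.3],[0,0,-0.25],[0,0,-0.15],[0,0,0],[0,0,0]],"delta_rot":[[0,0,0],[0,0,0],[0,0,0],[0,0,0],[0,0,0],[0,0,0],[0,0,0]],"claw":[255,255,255,255,255,255,255]}'
python3 - <<'E'
from m import *
s=sense(); print(s['eef_pos'],yaw(),s['force'],s['wrist_torque'])
save('side','s15.png'); a=cv2.imread('pics/s15.png'); cv2.imwrite('pics/s15c.png',cv2.resize(a[190:300,320:480],None,fx=4.5,fy=4.5,interpolation=cv2.INTER_CUBIC))
E
```

```text
time_s: 23.3
eef_pos: [518.8, -335.9, 29.3]
ee_rot: [-0.0, 0.021, 1.0, -0.0]
force: [-4.0, 2.3, 4.2]
grip_width: 0.134
[ 518.83 -335.92   29.33] (np.float64(87.56272897762966), array([-0., -0., -1.])) [-3.96  2.27  4.25] [ 0.42  0.6  -0.01]
```

View pics/s15c.png

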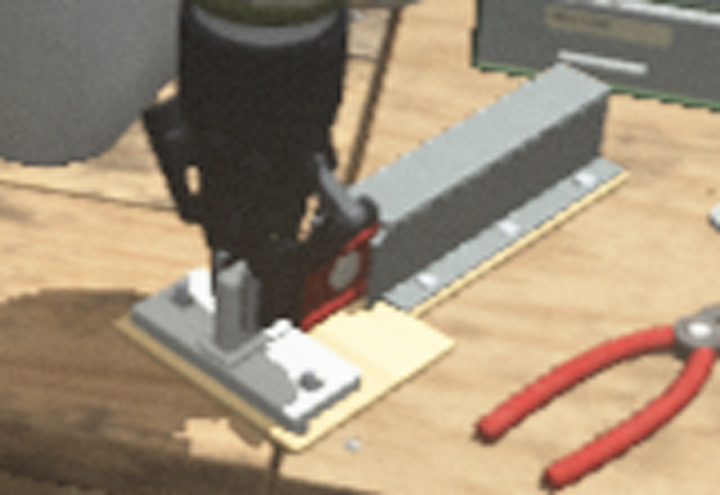

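Light contact with the plate close to the board. I'll press 1.5 mm further and watch the height.

```bash
python3 -m crank '{"dp":[[0,0,-0.15],[0,0,0],[0,0,0]],"delta_rot":[[0,0,0],[0,0,0],[0,0,0]],"claw":[255,255,255]}'
```

```text
time_s: 23.65
eef_pos: [518.8, -335.9, 29.3]
ee_rot: [-0.0, 0.021, 1.0, -0.0]
force: [-8.6, 6.3, 18.1]
grip_width: 0.132
```

```bash
python3 -m crank '{"dp":[[0,0,0.15],[0,0,0],[0,0,0],[0,0,0],[0,0,0],[0,0,2],[0,0,3],[0,0,3],[0,0,0],[0,0,0]],"delta_rot":[[0,0,0],[0,0,0],[0,0,0],[0,0,0],[0,0,0],[0,0,0],[0,0,0],[0,0,0],[0,0,0],[0,0,0]],"claw":[255,255,110,110,110,110,110,110,110,110]}'
python3 - <<'E'
from m import *
im,d,P=cloudw('w16.png'); s=sense(); print(s['eef_pos'],yaw(),s['force']); np.save('pics/w16P.npy',P)
a=np.radians(-2.5);X=np.array([np.cos(a),np.sin(a)]);Y=np.array([-X[1],X[0]])
r=P[...,:2]-np.array([518.6,-336.6]); u=r@X;v=r@Y;z=P[...,2]
def zz(u0,v0,w=5):
    k=(abs(u-u0)<w)&(abs(v-v0)<w); return round(float(np.nanmedian(z[k])),2),int(k.sum())
for q in [(-15,48),(15,48),(-15,-48),(15,-48),(-15,25),(-15,-25)]: print('plate',q,zz(*q))
for q in [(-26.5,0),(-26,40),(-26,-40),(10,58),(10,-58),(40,-40),(40,40),(-15,58)]: print('board',q,zz(*q,1.5))
save('side','s16.png'); a=cv2.imread('pics/s16.png'); cv2.imwrite('pics/s16c.png',cv2.resize(a[190:300,320:480],None,fx=4.5,fy=4.5,interpolation=cv2.INTER_CUBIC))
E
```

```text
time_s: 24.65
eef_pos: [518.9, -336.0, 108.6]
ee_rot: [0.0, 0.021, 1.0, -0.0]
force: [-0.5, -0.6, -0.9]
grip_width: 0.569
[ 518.55 -335.68  107.65] (np.float64(87.55846545244881), array([-0.,  0., -1.])) [-0.66 -0.91 -0.36]
plate (-15, 48) (172.88, 2068)
plate (15, 48) (165.07, 385)
plate (-15, -48) (173.35, 2131)
plate (15, -48) (165.46, 387)
plate (-15, 25) (181.91, 3080)
plate (-15, -25) (181.6, 2986)
board (-26.5, 0) (5.56, 15)
board (-26, 40) (6.01, 16)
board (-26, -40) (5.87, 16)
board (10, 58) (166.56, 57)
board (10, -58) (166.55, 43)
board (40, -40) (5.6, 12)
board (40, 40) (5.71, 11)
board (-15, 58) (5.43, 12)
```

View pics/w16.png

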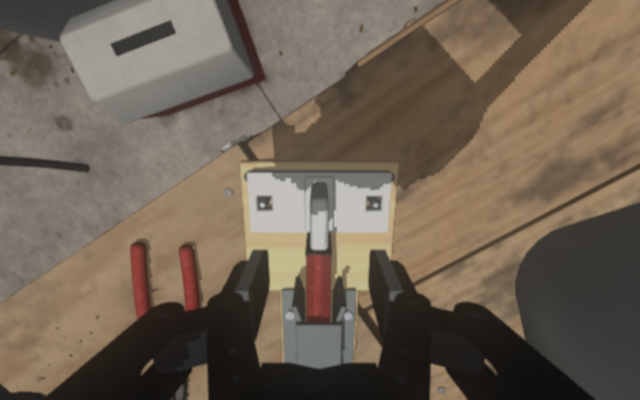

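View pics/s16c.png

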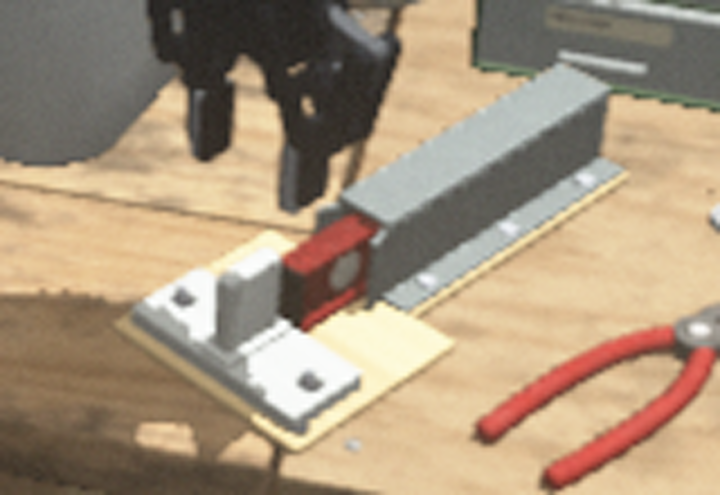

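The plate is on both pins (tops visible in both holes at 265,205 and 375,204). I'll check its height, excluding the gripper points, and then back away.

```bash
python3 -m crank '{"dp":[[-1,0.2,3],[-3,1,3],[-3,1,2],[-3,1,0],[0,0,0],[0,0,0],[0,0,0]],"delta_rot":[[0,0,0],[0,0,0],[0,0,0],[0,0,0],[0,0,0],[0,0,0],[0,0,0]],"claw":[110,110,110,110,110,110,110]}'
python3 - <<'E'
from m import *
a=np.radians(-2.5);X=np.array([np.cos(a),np.sin(a)]);Y=np.array([-X[1],X[0]])
def rep(n,P):
    r=P[...,:2]-np.array([518.6,-336.6]); u=r@X;v=r@Y;z=P[...,2]
    for nm,L in (('plate',[(-15,45),(15,45),(-15,-45),(15,-45),(-15,25),(15,25),(-15,-25),(15,-25)]),('board',[(-27,0),(40,-40),(40,40),(0,58),(0,-58)])):
        o=[]
        for q in L:
            k=(abs(u-q[0])<6)&(abs(v-q[1])<6 if nm=='plate' else abs(v-q[1])<2)&(z<30)&(z>-5); o.append((round(float(np.nanmedian(z[k])),1),int(k.sum())))
        print(n,nm,o)
    k=(z>11)&(z<21)&(abs(u)<40)&(abs(v)<70); print(n,'rect',cv2.minAreaRect(np.c_[u[k],v[k]].astype(np.float32)))
    k=(z>51)&(z<70)&(abs(u)<25)&(abs(v)<12); print('fin top',np.nanmedian(z[k]) if k.sum() else None,k.sum())
rep('w16',np.load('pics/w16P.npy'))
for c in ('side','top'):
    im,d=save(c,c+'17.png'); m,T=c2w(c); v,u=np.mgrid[0:400,0:640]
    P=np.stack([(u-m['cx'])/m['fx']*d,-(v-m['cy'])/m['fy']*d,-d],-1)@T[:3,:3].T+T[:3,3]; rep(c,P)
im,d,P=cloudw('w17.png'); rep('w17',P); print(sense()['eef_pos'])
a=cv2.imread('pics/side17.png'); cv2.imwrite('pics/s17c.png',cv2.resize(a[220:300,330:430],None,fx=7,fy=7,interpolation=cv2.INTER_CUBIC))
E
```

```text
time_s: 25.45
eef_pos: [419.3, -304.2, 187.9]
ee_rot: [-0.0, 0.021, 1.0, 0.0]
force: [-0.2, -0.1, -0.4]
grip_width: 0.57
w16 plate [(15.8, 246), (15.8, 223), (15.8, 248), (15.9, 221), (15.8, 248), (15.8, 221), (15.9, 247), (15.9, 219)]
w16 board [(6.1, 107), (5.8, 64), (5.7, 63), (6.0, 67), (5.8, 64)]
w16 rect ((2.0021724700927734, 0.04831695556640625), (108.34601593017578, 52.207061767578125), 89.90656280517578)
fin top 61.447660905460125 1004
side plate [(15.9, 18), (16.7, 19), (16.2, 23), (16.7, 20), (16.8, 21), (nan, 0), (16.7, 23), (16.2, 19)]
side board [(11.0, 16), (7.4, 10), (nan, 0), (nan, 0), (7.3, 9)]
side rect ((5.8493499755859375, -0.6847114562988281), (66.61087799072266, 110.36055755615234), 0.36174723505973816)
fin top 60.4715255353118 109
top plate [(nan, 0), (17.6, 16), (nan, 0), (nan, 0), (nan, 0), (nan, 0), (nan, 0), (nan, 0)]
top board [(nan, 0), (nan, 0), (7.5, 6), (11.1, 4), (nan, 0)]
top rect ((3.8940792083740234, 44.894344329833984), (68.0034408569336, 34.86288070678711), 31.23244857788086)
fin top None 0
w17 plate [(15.6, 115), (15.6, 105), (15.7, 35), (nan, 0), (15.8, 111), (15.8, 104), (15.8, 77), (15.6, 66)]
w17 board [(6.0, 68), (nan, 0), (5.6, 27), (5.8, 37), (5.7, 4)]
w17 rect ((2.110841751098633, -0.016448974609375), (53.335079193115234, 108.04930877685547), 0.0279538631439209)
fin top 61.129800084220335 456
[ 419.33 -304.08  188.03]
  return np.nanmean(a, axis, out=out, keepdims=keepdims)
```

View pics/s17c.png

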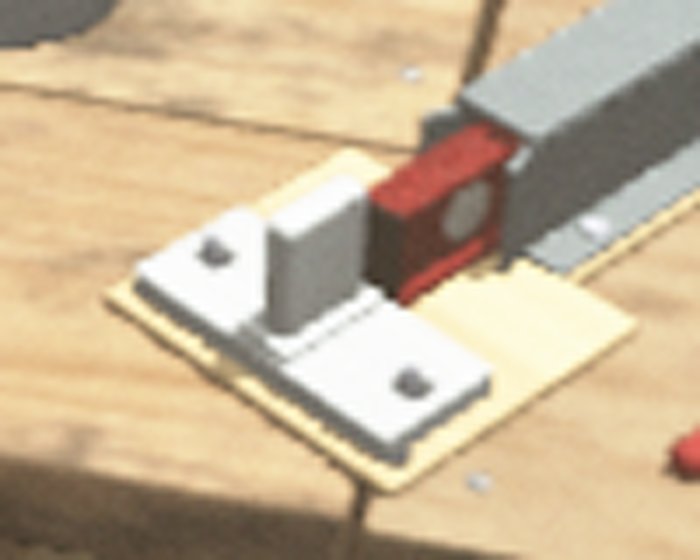

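View pics/top17.png

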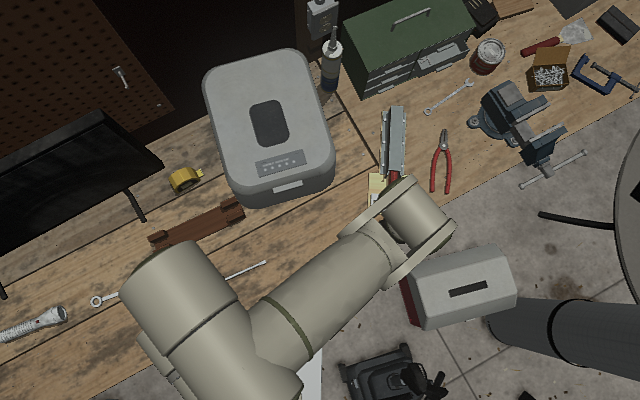

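The plate top is 15.8 against the board at 5.8 everywhere, so it lies flush. The tape and pliers are where they were and the gripper is clear. Handing in.

```bash
python3 -c "
from rig import *
print(finish_job())"
```

```text
the job is handed in; nothing more can be done
None
```

The job is done as asked and handed in at about 25.6 s of the 72 s; `finish_job()` gives no verdict.

**What I did, in order**
1. I lifted the level out of the cradle by its middle and carried it in front of the bread maker.
2. I slid it about 80 mm into the sleeve, set it down and let go.
3. I gripped it again by the free end and pushed it until it met the stop at about 32 N.
4. I lowered the keeper, grip upwards, over both pins, let go and backed away.

**Last checks**
- **Level:** its free end was at x ≈ 546 and the mouth at about 601, so 55 mm sticks out, as it should when home. I measured this before placing the keeper. Afterwards I only looked at the level in the pictures, where it appeared unmoved.
- **Keeper:** its top is 10.0 mm above the board in all the areas I sampled with the wrist camera, so it lies flush. Both pin tops showed in the holes.
- **Bystanders:** the tape measure and the pliers looked unmoved in the last top view; I judged this by eye.
- **Gripper:** it is open and well clear, about 190 mm up.

**Disagreements**
- The stop came about 4 mm earlier than I had predicted. I put this down to an error in my estimate of where I gripped the end, since the 55 mm check agreed.
- While pressing the keeper home I saw side forces of about 9 N, probably light contact with the pins.
- The wrist camera read the fin top at 61 mm, against the expected 62 mm.

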